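# Unclamp the weld coupon and pack the test kit

## Task

Lift the jig's clamp bar right up, slide the welded coupon out from under it and lay it flat in the wide bay of the plywood kit box. Pack every loose kit item that is on the bench between jig and box (riser block, V-block, earth base, jar, small spray can; three or four of them are there) upright, side by side on the floor of the narrow bay, and fold the empty jig's clamp bar fully down again. Leave the big spray can, the hammer and the brush as they are.

Things in the scene. Friction and masses are not known exactly. Their poses are not given: they have to be found in the camera images.
- jig: fixed aluminium weld-test jig, base 100 x 100 x 22 mm, with a straight channel along its x axis that holds the coupon flat. Origin on the bench, on the channel's centre line; the base spans x -55..+45 and y -50..+50 mm (a 8 mm high foot under the hinge to y = -82). The -x axis points roughly to the robot's right (world -y), the +y side faces the robot.
- jig_mouth (a point): middle of the channel's open end, on its floor: jig x = -55, y = 0, 22 mm above the bench. Channel 54 mm wide between rails (4 mm play), closed by a stop at jig x = +35 mm. Lips reach 6 mm over both long edges, 34 to 39 mm above the bench, along the whole base: the coupon cannot be lifted, only slid out along jig -x; it is clear after sliding 90 mm.
- clamp (a joint): angle of the clamp bar (rad): 0 = down, level across the coupon; grows as the free end is lifted, stops at 1.35. Stiff hinge: the bar stays at any angle it is left at; lifting takes about 5 N at the grip, lowering less. Bar 20 mm wide (along jig x), 12 mm thick, running from the hinge towards jig +y; a 7 mm copper pressure pad hangs under its middle.
- clamp_grip (a point): middle of the black plastic grip at the bar's free end, 150 mm from the hinge line; grip 22 mm wide along jig x, 40 mm long along the bar, 18 mm thick. With the bar down it is at jig x = 0, y = +85 mm, 46 mm above the bench, open space beneath it.
- clamp_hinge (a point): point of the hinge line where the bar's centre line meets it: jig x = 0, y = -65 mm, 46 mm above the bench. The hinge line is parallel to the jig's x axis.
- coupon: flat welded aluminium test coupon 160 x 50 x 10 mm, about 0.2 kg, weld bead across its middle. Origin: centre of its underside; x along its length, z up. At the start it lies in the channel, parallel to it, its origin at about jig x = -46 mm, underside 22 mm above the bench; its front 70 mm stick out beyond the base on the -x side, both edges free there.
- kitbox: fixed open plywood box 220 (x) x 180 (y) mm, 25 mm high, walls and floor 5 mm thick. Origin: centre of its underside, z up; x axis roughly along world +y. A 4 mm divider, as high as the walls, runs along x and parts it into a narrow bay (nearer the robot) and a wide bay.
- narrow_bay (a point): centre of the narrow bay's floor, 5 mm above the bench, at box y = +54 mm; the bay is 210 mm long along box x and 62 mm wide (box y +23..+85 mm)
- wide_bay (a point): centre of the wide bay's floor, 5 mm above the bench, at box y = -33 mm; the bay is 210 mm long along box x and 104 mm wide (box y -85..+19 mm)
- riser: plain riser block shaped like an upside-down T, 58 mm tall, about 0.45 kg, standing: steel foot 45 (x) x 55 (y) x 25 mm, on it in the middle an aluminium web 22 (x) x 50 (y) x 33 mm. Origin: centre of its underside, z up. May be absent from a given run.
- vblock: steel V-block 48 (x) x 50 (y) x 56 mm tall, about 0.55 kg, standing, with a V groove along y in its top (18 mm deep, its walls 10 mm thick at the x faces). Origin: centre of its underside, z up. May be absent from a given run.
- magbase: magnetic earth base, 56 mm tall, about 0.45 kg, standing: steel foot 45 (x) x 55 (y) x 22 mm with a round brass post 36 mm across and 34 mm high in its middle (not magnetic here). Origin: centre of its underside, z up. May be absent from a given run.
- fluxjar: white round plastic jar with black cap, 48 mm across, 70 mm tall, about 0.2 kg, standing. Origin: centre of its underside, z up. May be absent from a given run.
- spraycan: plain small round aluminium spray can 46 mm across up to a height of 64 mm, above that its cap 40 mm across, 80 mm tall overall, about 0.2 kg, standing. Origin: centre of its underside, z up. May be absent from a given run.
- bigcan: bystander: large grey spray can with black cap, 66 mm across, 200 mm tall, standing beyond the work. Origin: centre of its underside.
- hammer: bystander: hammer lying on the bench beyond the work. Origin: under its middle.
- brush: bystander: brush lying on the bench between the robot and the kit items. Origin: under its middle.
Not all that is in view belongs to the job. Leave any red or turquoise look-alike of the spraycan alone. What is shaped like the vblock but red is not meant.

How it is judged:
On the way, in this order (a step that is already met when the one before it is completed fails the run):
1. the clamp bar is lifted to more than 0.9 rad while the coupon still lies at its place in the jig (within 15 mm) (value of joint clamp above 0.9 rad and distance of coupon from where it was at the start of the episode below 0.015 m), for 0.2 s.
2. the coupon has been slid out of the channel's open end, clear of the base (90 mm), with the bar still up (more than 0.6 rad) (x of coupon in the frame of jig below -0.135 m and value of joint clamp above 0.6 rad), for 0.1 s.
At the end, for the whole second after the job is handed in: the coupon lies flat (within 0.08 rad) on the floor of the wide bay (within 7 mm); every kit item present stands upright (within 0.12 rad) on the floor of the narrow bay (within 8 mm); the coupon is at rest; the clamp bar is down (under 0.1 rad) (value of joint clamp below 0.1 rad and x of coupon in the frame of kitbox between -0.105 and 0.105 m and y of coupon in the frame of kitbox between -0.085 and 0.019 m and z of coupon in the frame of kitbox between 0 and 0.012 m and angle between coupon's own z axis and vertical below 0.08 rad and linear speed of coupon below 0.03 m/s and x of riser in the frame of kitbox between -0.105 and 0.105 m and y of riser in the frame of kitbox between 0.023 and 0.085 m and z of riser in the frame of kitbox between 0 and 0.013 m and angle between each of riser, vblock, magbase, fluxjar, spraycan's own z axis and vertical below 0.12 rad and x of vblock in the frame of kitbox between -0.105 and 0.105 m and y of vblock in the frame of kitbox between 0.023 and 0.085 m and z of vblock in the frame of kitbox between 0 and 0.013 m and x of magbase in the frame of kitbox between -0.105 and 0.105 m and y of magbase in the frame of kitbox between 0.023 and 0.085 m and z of magbase in the frame of kitbox between 0 and 0.013 m and x of fluxjar in the frame of kitbox between -0.105 and 0.105 m and y of fluxjar in the frame of kitbox between 0.023 and 0.085 m and z of fluxjar in the frame of kitbox between 0 and 0.013 m and x of spraycan in the frame of kitbox between -0.105 and 0.105 m and y of spraycan in the frame of kitbox between 0.023 and 0.085 m and z of spraycan in the frame of kitbox between 0 and 0.013 m); the robot touches nothing.
It fails at once if a bystander (big spray can, hammer, brush) is shifted by more than 30 mm, or the can tipped (distance of any of bigcan, hammer, brush from where it was at the start of the episode above 0.03 m or angle between bigcan's own z axis and vertical above 0.3 rad).
Of riser, vblock, magbase, fluxjar, spraycan only 3 to 4 are there at a start; the rules pass over those that are not, and their reading is None.
At some moment in a run one of riser, magbase may be knocked a few centimetres aside while the robot is not near it.
It also fails if it takes over 200 s, if anything falls off the work surface, if the arm or the gripper's body presses on something with over 40 N, if the wrist force passes 120 N, or if a joint passes its speed limit or range.

## Robot

A 6-joint arm with a two-finger parallel gripper is mounted at the origin on the work surface. World frame = base frame: x ahead of the robot, y to its left, z up, the work surface at z = 0. Lengths are in m, angles in rad, forces in N, time in s.
With the tool pointing down it reaches from about 0.3 to 0.875 m from the base axis. Payload 6.4 kg.
Tool frame: the origin (TCP) lies midway between the tips of the shut fingers; the grasp point (between the pads) lies 19 mm behind it (ctrl.pinch_z is the distance from the TCP to the grasp point, in m); z points along the fingers, y is the line along which they close (so a half turn about z gives the same grasp; the last joint's range is limited). The gripper opens to 85 mm and grips with 20 to 120 N. Pads are 22 mm wide; open, the fingers measure 114 mm over their backs; the gripper's body (76 mm by 85 mm) begins 54 mm behind the grasp point. The pads swing forward as they close: fully open they stand 13 mm farther back than shut.
Start: joints at [-1.486, 0.181, 1.607, -0, 1.354, -0.206], TCP at [0.165, -0.551, 0.231] pointing down, gripper open.
Joint ranges: [-2.99, 2.99], [-0.89, 2.07], [0.3, 2.58], [-1.14, 4.28], [0, 2.63], [-3.12, 3.12]. Speed limits (rad/s): [2.57, 2.57, 3.01, 3.14, 3.14, 3.14].

## Interface

Orientations are given as a unit quaternion [w, x, y, z].
In Python, from bench import ctrl gives the robot as it stands.
- The arm moves only by the tool apply_moves, never from a script. Its argument "moves" is a list of rows, each an object with "jaw": the opening, from 0 (shut) to 1 (fully open); "offset": the shift along the tool's x, y, z in mm, a list of three; "rot": the turn, a rotation vector about the tool's x, y, z in degrees, a list of three. In form: [{"jaw": jaw, "offset": [dx, dy, dz], "rot": [ax, ay, az]}, ...]. A call has exactly 5 rows; each row shifts and turns the commanded pose from where the row before left it, along the tool's axes as they then stand; what a row does not reach is not made up. A row lasts 1/8 s, in which the tool goes at most 62.5 mm and 10.7 degrees, less where a joint would pass 70% of its speed; a pose out of reach is approached as far as the arm can. A call is refused whole if a number of a shift passes 62.5 or a number of a turn 10.7, either way. A call with a gripper value outside its range is refused whole. The fingers move at their own pace and stop on an object; the grip force is fixed at half the most. Time passes only in rows, so rows that do not move let the fingers close, or fill a call up. It gives the time, the measured TCP pose, the force, the opening and the grip force at its end, in the units of the state.
- ctrl.get_obs(): the state, without advancing time (a new reading comes with each control period).
- ctrl.camera(name): name is "scene" or "side" or "wrist"; returns (picture, depth): 480x640x3 uint8, red, green, blue; 480x640 float32, m along the optical axis (not along the pixel's ray), 0 where there is no reading.
- ctrl.camera_params(name): a dict with "K" (3x3 intrinsics, pixels), "cam_to_world" (4x4, takes a point from camera to world coordinates); the wrist camera has in their place "mount" (4x4, takes a point from camera to tool coordinates, whose origin is the TCP and whose axes are the flange's). Camera axes: x right, y down, z forward; pixel columns grow to the right and rows downward; lengths in m; the calibration is good to about 2 mm. A picture is of the moment at which its call begins: read the wrist's pose just before it. camera_params takes no time and is no camera call.
- ctrl.hand_in(): hands the job in; it is judged then, once.
Trained networks look in the newest picture that a camera, given by its name, has taken for a name from the list of things; names that differ only in an ending like _2 or _b are one class to them, and where a whole thing is asked for, a point or a joint stands for the part that bears it (a point fixed in the world has none). Each returns a list of dicts, best first, with "score" (0 to 1); they miss things now and then, are a little off and sometimes report something else, mostly with a low value. They report only what shows in the picture. A call takes as long as a camera call. They do not tell look-alikes from the thing itself.
- ctrl.outline_of(camera, target): "region" (480x640 bool, what is visible of it) and "position" ([column, row] in pixels, amid what is visible of it).
The state is a dict: "time_s": time; "q": joint angles; "dq": joint speeds; "joint_efforts": joint torques, N m; "eef_pos": TCP position; "eef_rot": TCP orientation; "wrist_force": force on the tool from outside, world axes, zero at the start; "torque": the same for the moment, N m; "opening": opening from 0.0 (shut) to 1.0 (fully open); "grasp_force": force on a finger pad.
Only numpy, scipy, OpenCV 4.12 (cv2) and the standard library are available. Lean on these libraries where they do the work, as an engineer would, in place of code of your own. Each camera call takes 0.05 s, during which the arm holds its last target. There are 200 camera calls.

## Working session

There is one attempt and no reset: what is moved stays moved. The work goes in short steps, Python scripts to look and compute and a tool call to move; the robot and the scene stay as the last step left them, time stands still between calls to the robot, and variables do not carry over. Pictures are saved under pics/ and viewed, at most 14 in all, crops included, and the job is handed in when it is done.

Besides the shell and the picture viewer there is one more tool, called after "Emit:" in YAML: its name, and indented under it one key for each argument. apply_moves: Moves the arm, as the interface text tells. Its arguments: {"type":"object","properties":{"moves":{"type":"array"}},"required":["moves"]}

```bash
ls; mkdir -p pics; cat > h.py <<'E'
import numpy as np, cv2
from bench import ctrl
from scipy.spatial.transform import Rotation as R
def T_tool():
    o=ctrl.get_obs(); q=o["eef_rot"]; T=np.eye(4)
    T[:3,:3]=R.from_quat([q[1],q[2],q[3],q[0]]).as_matrix(); T[:3,3]=o["eef_pos"]; return T
def cam(name):
    T=T_tool(); im,d=ctrl.camera(name); p=ctrl.camera_params(name)
    C=p["cam_to_world"] if "cam_to_world" in p else T@np.array(p["mount"])
    return im,d,np.array(p["K"]),np.array(C)
def cloud(d,K,C):
    v,u=np.mgrid[:480,:640]; 
    P=np.stack([(u-K[0,2])/K[0,0]*d,(v-K[1,2])/K[1,1]*d,d],-1)
    W=P@C[:3,:3].T+C[:3,3]; W[d<=0]=np.nan; return W
def save(n,im): cv2.imwrite(f"pics/{n}.png",im[:,:,::-1])
E
python3 - <<'E'
from h import *
print(ctrl.get_obs()["eef_rot"],ctrl.pinch_z)
for c in ["scene","side"]:
    im,d,K,C=cam(c); W=cloud(d,K,C); save(c+"0",im); np.save(c+"0.npy",W)
    print(c,C[:3,3].round(2),C[:3,2].round(2))
    for n in ["jig","clamp","clamp_grip","coupon","kitbox","riser","vblock","magbase","fluxjar","spraycan","bigcan","hammer","brush"]:
        for r in ctrl.outline_of(c,n)[:3]:
            if r["score"]<.25: continue
            w=W[r["region"]]; w=w[~np.isnan(w[:,0])]
            print(n,round(r["score"],2),np.round(r["position"]),np.nanmedian(w,0).round(3),np.percentile(w,[3],0).round(3),np.percentile(w,[97],0).round(3)) if len(w) else print(n,r["position"])
E
```

```text
pics
[-8.74220658e-04  9.89451175e-01  1.44864093e-01  4.50793026e-05] 0.0187
scene [0.89 0.63 0.63] [-0.38 -0.67 -0.64]
jig 0.7 [243. 300.] [0.742 0.15  0.12 ] [[0.708 0.115 0.004]] [[0.767 0.161 0.199]]
jig 0.6 [430. 401.] [0.579 0.377 0.037] [[0.467 0.31  0.003]] [[0.631 0.419 0.054]]
jig 0.59 [220. 256.] [ 0.714 -0.051  0.021] [[ 0.7   -0.106 -0.001]] [[0.739 0.04  0.106]]
clamp 0.55 [456. 382.] [0.539 0.377 0.051] [[0.457 0.352 0.037]] [[0.615 0.401 0.055]]
clamp 0.4 [284. 252.] [0.613 0.01  0.045] [[ 0.589 -0.02   0.005]] [[0.63 0.02 0.07]]
clamp_grip 0.94 [456. 384.] [0.537 0.377 0.051] [[0.456 0.351 0.038]] [[0.616 0.401 0.055]]
coupon 0.9 [425. 357.] [0.539 0.308 0.031] [[0.508 0.251 0.029]] [[0.567 0.4   0.033]]
coupon 0.49 [431. 401.] [0.579 0.377 0.037] [[0.467 0.311 0.005]] [[0.63  0.419 0.054]]
kitbox 0.88 [254. 173.] [ 0.529 -0.317  0.005] [[ 0.431 -0.433  0.001]] [[ 0.627 -0.2    0.024]]
riser 0.71 [426. 355.] [0.538 0.309 0.031] [[0.506 0.25  0.028]] [[0.567 0.4   0.033]]
riser 0.61 [264. 222.] [ 0.613 -0.096  0.04 ] [[ 0.587 -0.116  0.002]] [[ 0.628 -0.09   0.076]]

[... 2215 characters left out ...]
44] [[0.585 0.092 0.006]] [[0.627 0.114 0.079]]
spraycan 0.72 [309. 226.] [ 0.595 -0.097  0.053] [[ 0.582 -0.111  0.006]] [[ 0.622 -0.09   0.079]]
spraycan 0.56 [348. 227.] [ 0.506 -0.095  0.055] [[ 0.484 -0.111  0.015]] [[ 0.526 -0.037  0.079]]
bigcan 0.77 [227. 249.] [0.725 0.151 0.11 ] [[0.701 0.121 0.008]] [[0.757 0.16  0.202]]
hammer 0.72 [246. 232.] [ 0.763 -0.111  0.023] [[ 0.733 -0.21   0.003]] [[0.853 0.02  0.03 ]]
hammer 0.67 [309. 224.] [ 0.595 -0.097  0.054] [[ 0.582 -0.11   0.009]] [[ 0.622 -0.091  0.078]]
brush 0.91 [403. 268.] [0.379 0.039 0.02 ] [[ 0.354 -0.088  0.007]] [[0.397 0.097 0.023]]
brush 0.5 [314. 365.] [0.53  0.379 0.053] [[0.453 0.351 0.039]] [[0.608 0.402 0.058]]
```

View pics/scene0.png

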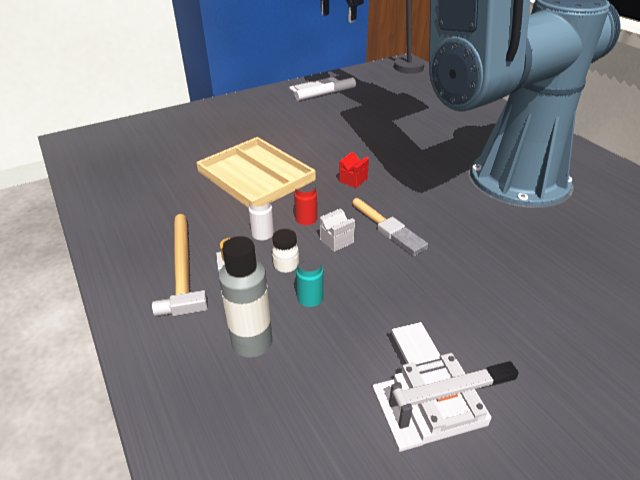

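View pics/side0.png

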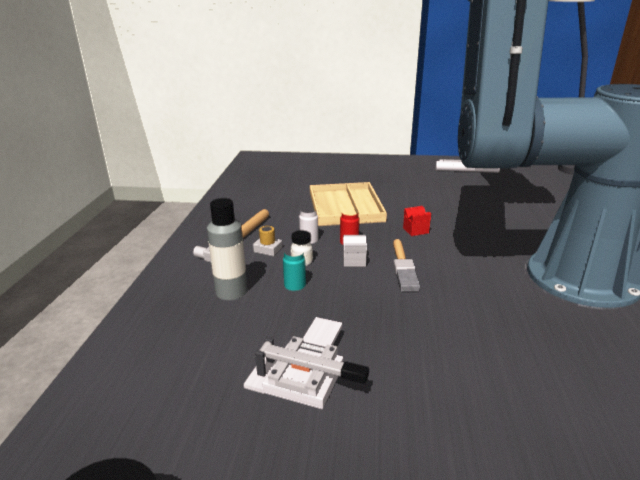

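Scene picture: jig at (435,395) with the bar down and the grip at (503,373), coupon end at (412,340), box at (255,172). The kit items are silver can (262,220), jar (285,250), V-block (337,229) and magbase, which is visible in the side picture at (266,240). There is no riser. The red can, red V-block and turquoise can are decoys.

```bash
cat >> h.py <<'E'
def rect(p):
    (c,s,a)=cv2.minAreaRect((p*1000).astype(np.float32)); 
    if s[0]<s[1]: s=(s[1],s[0]); a+=90
    return np.round(c,1),np.round(s,1),round((a+90)%180-90,1)   # angle of long side
E
python3 - <<'E'
from h import *
from scipy import stats
for c in ["scene","side"]:
    im,d,K,C=cam(c); W=cloud(d,K,C)
    dz=np.nanmedian(W[...,2][(abs(W[...,2])<.012)]); print(c,"bench z",dz); W[...,2]-=dz
    X,Y,Z=W[...,0],W[...,1],W[...,2]
    def sel(x0,x1,y0,y1,z0,z1): return W[(X>x0)&(X<x1)&(Y>y0)&(Y<y1)&(Z>z0)&(Z<z1)]
    def region(n,k=0): 
        r=ctrl.outline_of(c,n); return cv2.erode(r[k]["region"].astype(np.uint8),np.ones((3,3)))>0
    m=region("coupon"); w=W[m]; w=w[(w[:,2]>.026)&(w[:,2]<.036)&(w[:,1]<.31)]; print("coupon front",rect(w[:,:2]),np.median(w[:,2]))
    w=sel(.42,.66,.33,.43,.046,.065); print("bar",rect(w[:,:2]),np.median(w[:,2]),w.min(0),w.max(0))
    b=sel(.40,.66,-.46,-.17,.019,.032); print("box",rect(b[:,:2]),np.median(b[:,2]))
    for n,x0,x1,y0,y1,z0 in [("vb",.44,.54,-.06,.03,.045),("jar",.57,.65,-.03,.04,.062),("can",.57,.65,-.14,-.07,.072),("mag",.63,.73,-.09,-.01,.045),("magfoot",.63,.73,-.09,-.01,.014)]:
        w=sel(x0,x1,y0,y1,z0,.095)
        if len(w)>8: print(n,len(w),rect(w[:,:2]),np.median(w[:,2]).round(3))
E
```

```text
scene bench z -0.0011729309140184885
coupon front (array([529.9, 280.3]), array([65.9, 49.4]), 75.5) 0.032066032266820366
bar (array([535.4, 376.4]), array([177.5,  43.3]), -15.7) 0.05235280109694235 [0.44682564 0.33294022 0.04601211] [0.62466624 0.40514554 0.05844655]
box (array([ 528.6, -319. ]), array([227.7, 184.2]), -76.8) 0.023454912899668612
vb 459 (array([489. , -15.1]), array([51.8, 49.4]), 5.0) 0.053
jar 357 (array([607.1,  -3.1]), array([42.3, 41.9]), -14.8) 0.07
can 68 (array([ 610.4, -102.5]), array([38.5, 18.2]), -23.4) 0.076
mag 44 (array([702.5, -59.3]), array([32.2, 11.5]), 37.4) 0.056
magfoot 160 (array([707. , -53.2]), array([44.4, 30.5]), 72.7) 0.023
side bench z 0.00212226042036201
coupon front (array([527.2, 280.1]), array([67.4, 48.7]), 76.8) 0.0318775950973591
bar (array([533.6, 375.8]), array([176.2,  43.5]), -15.6) 0.05183611949160383 [0.44654199 0.33276015 0.04600036] [0.62367822 0.40430383 0.05778738]
box (array([ 526.6, -318.6]), array([231.6, 181.2]), -76.9) 0.024366715321777255
vb 313 (array([486.9, -14.6]), array([50.6, 48.2]), -84.9) 0.052
jar 194 (array([605. ,  -4.3]), array([44.9, 39.9]), -82.2) 0.07
can 51 (array([ 603.2, -103.9]), array([38.8, 20.5]), 3.6) 0.077
mag 144 (array([692.8, -48.2]), array([34.9, 34.5]), 6.1) 0.055
magfoot 453 (array([693., -51.]), array([56.4, 48.7]), -15.1) 0.03
```

```bash
cat >> h.py <<'E'
def yaw(T): return np.degrees(np.arctan2(T[1,1],T[0,1]))   # world angle of closing axis
def plan(wps,step=56.,T=None):
    """wps: (x,y,z,yaw|None) in mm/deg; prints rounded rows, tool kept vertical; shift in axes before the row's turn"""
    T=T_tool() if T is None else T
    p=T[:3,3]*1000; y=yaw(T)
    print("at",p.round(1),"yaw",round(y,1),"tilt",np.degrees(np.arccos(-T[2,2])).round(2))
    for w in wps:
        dy=0 if w[3] is None else (w[3]-y+90)%180-90
        d=np.array(w[:3])-p; n=max(1,int(np.ceil(max(np.linalg.norm(d)/step,abs(dy)/9.5)-.02)))
        rows=[]
        for k in range(n):
            g=(np.array(w[:3])-p)/(n-k); a=np.radians(y)
            ay=np.array([np.cos(a),np.sin(a),0]); ax=np.cross(ay,[0,0,-1]); 
            o=np.array([g@ax,g@ay,-g[2]]).round(); p=p+o[0]*ax+o[1]*ay-o[2]*np.array([0,0,1])
            t=0 if w[3] is None else -round(((w[3]-y+90)%180-90)/(n-k)); y-=t
            rows.append((o.astype(int).tolist(),t))
        print("->",w[:4],n,"rows:",rows)
E
python3 - <<'E'
from h import *
print(ctrl.camera_params("wrist")["mount"])
plan([(420,-150,240,None),(440,385,200,-104.5)])
E
```

```text
[[-6.35495079e-05 -9.58090082e-01 -2.86467084e-01  7.26453516e-02]
 [ 9.99999222e-01 -4.17824412e-04  1.17557648e-03  6.97370624e-04]
 [-1.24600111e-03 -2.86466786e-01  9.58089363e-01 -1.42896353e-01]
 [ 0.00000000e+00  0.00000000e+00  0.00000000e+00  1.00000000e+00]]
at [ 164.9 -550.9  231.3] yaw -73.3 tilt 0.0
-> (420, -150, 240, None) 9 rows: [([40, -35, -1], 0), ([40, -34, -1], 0), ([40, -35, -1], 0), ([40, -34, -1], 0), ([40, -35, -1], 0), ([40, -34, -1], 0), ([40, -35, -1], 0), ([40, -34, -1], 0), ([39, -35, -1], 0)]
-> (440, 385, 200, -104.5) 10 rows: [([17, -51, 4], 3), ([15, -51, 4], 3), ([12, -52, 4], 3), ([9, -53, 4], 3), ([6, -53, 4], 3), ([4, -53, 4], 3), ([1, -54, 4], 3), ([-2, -54, 4], 3), ([-5, -53, 4], 4), ([-9, -53, 4], 3)]
```

Emit:
apply_moves:
  moves:
    - {"jaw": 1,"offset": [40,-35,-1],"rot": [0,0,0]}
    - {"jaw": 1,"offset": [40,-34,-1],"rot": [0,0,0]}
    - {"jaw": 1,"offset": [40,-35,-1],"rot": [0,0,0]}
    - {"jaw": 1,"offset": [40,-34,-1],"rot": [0,0,0]}
    - {"jaw": 1,"offset": [40,-35,-1],"rot": [0,0,0]}

```text
time_s: 2.22
eef_pos: [0.3076, -0.3264, 0.2366]
eef_rot: [0.0, 0.989, 0.145, 0.0]
wrist_force: [0.3, 0.1, -0.9]
opening: 0.999
grasp_force: 0.0
```

Emit:
apply_moves:
  moves:
    - {"jaw": 1,"offset": [40,-34,-1],"rot": [0,0,0]}
    - {"jaw": 1,"offset": [40,-35,-1],"rot": [0,0,0]}
    - {"jaw": 1,"offset": [40,-34,-1],"rot": [0,0,0]}
    - {"jaw": 1,"offset": [39,-35,-1],"rot": [0,0,0]}
    - {"jaw": 1,"offset": [0,0,0],"rot": [0,0,0]}

```text
time_s: 2.85
eef_pos: [0.4208, -0.1472, 0.2405]
eef_rot: [-0.0, 0.989, 0.148, 0.0]
wrist_force: [-0.1, -0.4, -0.3]
opening: 0.998
grasp_force: 0.0
```

Emit:
apply_moves:
  moves:
    - {"jaw": 1,"offset": [17,-51,4],"rot": [0,0,3]}
    - {"jaw": 1,"offset": [15,-51,4],"rot": [0,0,3]}
    - {"jaw": 1,"offset": [12,-52,4],"rot": [0,0,3]}
    - {"jaw": 1,"offset": [9,-53,4],"rot": [0,0,3]}
    - {"jaw": 1,"offset": [6,-53,4],"rot": [0,0,3]}

```text
time_s: 3.48
eef_pos: [0.4297, 0.1177, 0.2204]
eef_rot: [0.0, 1.0, 0.013, 0.001]
wrist_force: [0.7, 0.2, 0.4]
opening: 0.999
grasp_force: 0.0
```

Emit:
apply_moves:
  moves:
    - {"jaw": 1,"offset": [4,-53,4],"rot": [0,0,3]}
    - {"jaw": 1,"offset": [1,-54,4],"rot": [0,0,3]}
    - {"jaw": 1,"offset": [-2,-54,4],"rot": [0,0,3]}
    - {"jaw": 1,"offset": [-5,-53,4],"rot": [0,0,4]}
    - {"jaw": 1,"offset": [-9,-53,4],"rot": [0,0,3]}

```text
time_s: 4.1
eef_pos: [0.4407, 0.3857, 0.2002]
eef_rot: [0.0, 0.992, -0.126, 0.0]
wrist_force: [0.7, 0.6, -0.0]
opening: 0.996
grasp_force: 0.0
```

```bash
python3 - <<'E'
from h import *
print(ctrl.get_obs()["time_s"])
plan([(470,391,70,-104.5)])
im,d,K,C=cam("wrist"); W=cloud(d,K,C); save("w1",im)
X,Y,Z=W[...,0],W[...,1],W[...,2]
for n in ["clamp_grip","coupon"]:
    for r in ctrl.outline_of("wrist",n)[:2]:
        w=W[r["region"]]; print(n,round(r["score"],2),np.round(r["position"]),w.shape,np.nanmedian(w,0).round(4))
dark=(im.max(-1)<60)&(Z>.045)&(Z<.07); w=W[dark]; print("dark grip",len(w),rect(w[:,:2]),np.median(w[:,2]))
w=W[(Z>.027)&(Z<.037)&(Y<.30)&(X>.45)]; 
if len(w): print("coupon",rect(w[:,:2]),np.median(w[:,2]))
w=W[(Z>.048)&(Z<.07)&(Y>.33)]; print("bar",rect(w[:,:2]),np.median(w[:,2])); print(np.nanmedian(Z[abs(Z)<.012]))
E
```

```text
4.1
at [440.7 385.7 200.2] yaw -104.5 tilt 0.04
-> (470, 391, 70, -104.5) 3 rows: [([9, -4, 43], 0), ([9, -4, 44], 0), ([9, -4, 43], 0)]
clamp_grip 0.79 [300. 106.] (5787, 3) [0.5327 0.3719 0.0524]
clamp_grip 0.41 [304.  77.] (16152, 3) [0.5586 0.3698 0.0395]
coupon 0.65 [381.  85.] (11007, 3) [0.5371 0.3063 0.0323]
dark grip 1233 (array([466.6, 387.9]), array([38.3, 21.8]), -14.3) 0.05496275755177099
coupon (array([527. , 274.8]), array([63.3, 50.3]), 76.2) 0.032299497641800345
bar (array([524.7, 373.2]), array([158.3,  21.9]), -14.3) 0.052402613660122166
0.00010979475898670321
```

View pics/w1.png

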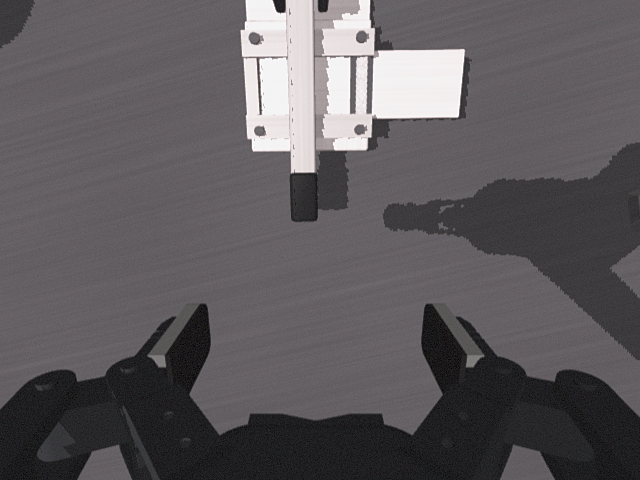

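Wrist view: the grip is at (304,197) px → world (467,388) mm with its top at 55 mm, and the bar direction is -14.3°. This agrees with the jig geometry.

Emit:
apply_moves:
  moves:
    - {"jaw": 1,"offset": [7,-2,43],"rot": [0,0,0]}
    - {"jaw": 1,"offset": [6,-2,43],"rot": [0,0,0]}
    - {"jaw": 1,"offset": [7,-3,44],"rot": [0,0,0]}
    - {"jaw": 1,"offset": [6,-2,43],"rot": [0,0,0]}
    - {"jaw": 1,"offset": [0,0,0],"rot": [0,0,0]}

```text
time_s: 4.88
eef_pos: [0.4653, 0.3839, 0.0237]
eef_rot: [0.003, 0.992, -0.126, -0.003]
wrist_force: [-0.3, -1.1, -0.1]
opening: 0.998
grasp_force: 0.0
```

Emit:
apply_moves:
  moves:
    - {"jaw": 0,"offset": [0,0,0],"rot": [0,0,0]}
    - {"jaw": 0,"offset": [0,0,0],"rot": [0,0,0]}
    - {"jaw": 0,"offset": [0,0,0],"rot": [0,0,0]}
    - {"jaw": 0,"offset": [0,0,0],"rot": [0,0,0]}
    - {"jaw": 0,"offset": [0,0,0],"rot": [0,0,0]}

```text
time_s: 5.5
eef_pos: [0.4681, 0.3887, 0.029]
eef_rot: [-0.001, 0.992, -0.124, 0.001]
wrist_force: [-1.5, 2.1, 6.3]
opening: 0.248
grasp_force: 61.2
```

Emit:
apply_moves:
  moves:
    - {"jaw": 0,"offset": [1,0,-19],"rot": [0,0,0]}
    - {"jaw": 0,"offset": [4,0,-18],"rot": [0,0,0]}
    - {"jaw": 0,"offset": [5,0,-18],"rot": [0,0,0]}
    - {"jaw": 0,"offset": [8,0,-17],"rot": [0,0,0]}
    - {"jaw": 0,"offset": [10,0,-16],"rot": [0,0,0]}

```text
time_s: 6.12
eef_pos: [0.4944, 0.3821, 0.1149]
eef_rot: [-0.002, 0.992, -0.125, 0.0]
wrist_force: [8.6, 10.5, -13.7]
opening: 0.247
grasp_force: 59.3
```

Emit:
apply_moves:
  moves:
    - {"jaw": 0,"offset": [12,0,-14],"rot": [0,0,0]}
    - {"jaw": 0,"offset": [14,0,-13],"rot": [0,0,0]}
    - {"jaw": 0,"offset": [15,0,-11],"rot": [0,0,0]}
    - {"jaw": 0,"offset": [16,0,-9],"rot": [0,0,0]}
    - {"jaw": 0,"offset": [18,0,-7],"rot": [0,0,0]}

```text
time_s: 6.75
eef_pos: [0.5645, 0.3648, 0.1681]
eef_rot: [-0.002, 0.992, -0.124, -0.003]
wrist_force: [-2.3, 12.7, -7.2]
opening: 0.244
grasp_force: 62.0
```

```bash
python3 - <<'E'
from h import *
im,d,K,C=cam("side"); save("s2",im[220:460,180:500].repeat(2,0).repeat(2,1)); print(ctrl.get_obs()["eef_pos"],ctrl.get_obs()["opening"])
E
```

```text
[0.567374   0.36410351 0.16907101] 0.24262114240359703
```

View pics/s2.png

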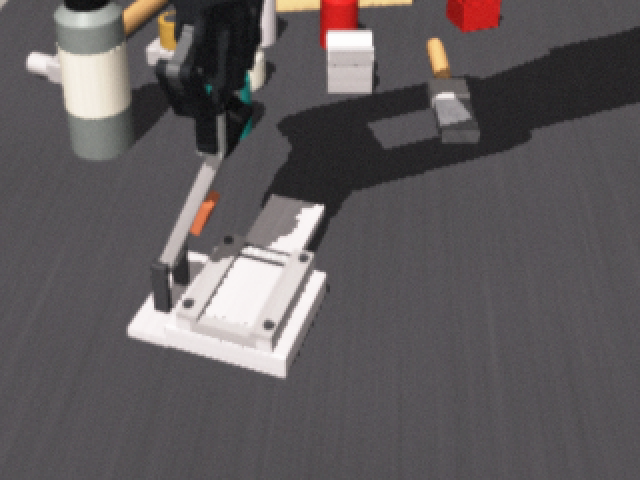

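Side picture: bar steep (about 1.2 rad) in the gripper and the coupon still in the channel. Release next, then go to the coupon.

```bash
python3 - <<'E'
from h import *
plan([(567,364,265,None),(548,320,240,-60),(515,285,150,-14.3)],step=50)
E
```

```text
at [567.4 364.1 169.1] yaw -104.3 tilt 0.27
-> (567, 364, 265, None) 2 rows: [([0, 0, -48], 0), ([0, 0, -48], 0)]
-> (548, 320, 240, -60) 5 rows: [([-2, 10, 5], -9), ([-3, 9, 5], -9), ([-4, 8, 5], -9), ([-6, 8, 5], -9), ([-7, 7, 5], -8)]
-> (515, 285, 150, -14.3) 5 rows: [([-9, 3, 18], -9), ([-9, 1, 18], -9), ([-10, 0, 18], -9), ([-9, -2, 18], -10), ([-9, -3, 18], -9)]
```

```bash
python3 - <<'E'
from h import *
plan([(567,364,265,None),(548,310,265,-60),(535,285,240,0),(525,280,220,60),(529,281,200,120),(529,281,150,165.7)],step=50)
E
```

```text
at [567.4 364.1 169.1] yaw -104.3 tilt 0.27
-> (567, 364, 265, None) 2 rows: [([0, 0, -48], 0), ([0, 0, -48], 0)]
-> (548, 310, 265, -60) 5 rows: [([-1, 11, 0], -9), ([-3, 11, 0], -9), ([-5, 11, 0], -9), ([-6, 10, 0], -9), ([-7, 9, 0], -8)]
-> (535, 285, 240, 0) 7 rows: [([-3, 2, 4], -9), ([-4, 2, 4], -9), ([-4, 1, 3], -8), ([-4, 0, 4], -9), ([-4, 0, 3], -8), ([-4, -1, 4], -9), ([-4, -1, 3], -8)]
-> (525, 280, 220, 60) 7 rows: [([-1, -1, 3], -9), ([0, -2, 3], -9), ([0, -2, 3], -8), ([0, -2, 3], -9), ([0, -1, 3], -8), ([1, -1, 3], -9), ([0, -2, 2], -8)]
-> (529, 281, 200, 120) 7 rows: [([0, 0, 3], -9), ([0, 0, 3], -9), ([-1, 0, 3], -8), ([-1, 0, 3], -9), ([-1, 0, 3], -8), ([-1, 1, 3], -9), ([0, 0, 2], -8)]
-> (529, 281, 150, 165.7) 5 rows: [([0, 0, 10], -9), ([0, 0, 10], -9), ([0, 0, 10], -9), ([0, 0, 10], -10), ([0, 0, 10], -9)]
```

Emit:
apply_moves:
  moves:
    - {"jaw": 1,"offset": [0,0,0],"rot": [0,0,0]}
    - {"jaw": 1,"offset": [0,0,0],"rot": [0,0,0]}
    - {"jaw": 1,"offset": [0,0,0],"rot": [0,0,0]}
    - {"jaw": 1,"offset": [0,0,-48],"rot": [0,0,0]}
    - {"jaw": 1,"offset": [0,0,-48],"rot": [0,0,0]}

```text
time_s: 7.42
eef_pos: [0.5665, 0.3616, 0.2659]
eef_rot: [0.001, 0.992, -0.125, -0.001]
wrist_force: [1.0, 0.6, 0.3]
opening: 1.001
grasp_force: 0.0
```

Emit:
apply_moves:
  moves:
    - {"jaw": 1,"offset": [-1,11,0],"rot": [0,0,-9]}
    - {"jaw": 1,"offset": [-3,11,0],"rot": [0,0,-9]}
    - {"jaw": 1,"offset": [-5,11,0],"rot": [0,0,-9]}
    - {"jaw": 1,"offset": [-6,10,0],"rot": [0,0,-9]}
    - {"jaw": 1,"offset": [-7,9,0],"rot": [0,0,-8]}

```text
time_s: 8.05
eef_pos: [0.5478, 0.307, 0.2656]
eef_rot: [0.0, 0.966, 0.258, 0.0]
wrist_force: [0.6, 0.4, 0.7]
opening: 1.001
grasp_force: 0.0
```

Emit:
apply_moves:
  moves:
    - {"jaw": 1,"offset": [-4,2,5],"rot": [0,0,-10]}
    - {"jaw": 1,"offset": [-5,2,5],"rot": [0,0,-10]}
    - {"jaw": 1,"offset": [-6,1,5],"rot": [0,0,-10]}
    - {"jaw": 1,"offset": [-6,0,5],"rot": [0,0,-10]}
    - {"jaw": 1,"offset": [-6,0,5],"rot": [0,0,-10]}

```text
time_s: 8.68
eef_pos: [0.5346, 0.2828, 0.2404]
eef_rot: [0.0, 0.766, 0.643, 0.0]
wrist_force: [-0.0, 0.1, -0.0]
opening: 1.0
grasp_force: 0.0
```

Emit:
apply_moves:
  moves:
    - {"jaw": 1,"offset": [0,-2,5],"rot": [0,0,-10]}
    - {"jaw": 1,"offset": [0,-2,5],"rot": [0,0,-10]}
    - {"jaw": 1,"offset": [0,-2,5],"rot": [0,0,-10]}
    - {"jaw": 1,"offset": [0,-2,5],"rot": [0,0,-10]}
    - {"jaw": 1,"offset": [0,-2,5],"rot": [0,0,-10]}

```text
time_s: 9.3
eef_pos: [0.5251, 0.2813, 0.2154]
eef_rot: [0.0, 0.423, 0.906, 0.0]
wrist_force: [-0.1, 0.7, -0.4]
opening: 0.998
grasp_force: 0.0
```

Emit:
apply_moves:
  moves:
    - {"jaw": 1,"offset": [0,0,5],"rot": [0,0,-10]}
    - {"jaw": 1,"offset": [0,0,5],"rot": [0,0,-10]}
    - {"jaw": 1,"offset": [0,0,5],"rot": [0,0,-10]}
    - {"jaw": 1,"offset": [0,0,5],"rot": [0,0,-10]}
    - {"jaw": 1,"offset": [0,0,5],"rot": [0,0,-10]}

```text
time_s: 9.93
eef_pos: [0.5252, 0.2813, 0.1904]
eef_rot: [0.0, 0.0, 1.0, -0.0]
wrist_force: [0.5, 0.3, 0.4]
opening: 0.998
grasp_force: 0.0
```

Emit:
apply_moves:
  moves:
    - {"jaw": 1,"offset": [0,0,8],"rot": [0,0,-10]}
    - {"jaw": 1,"offset": [0,0,8],"rot": [0,0,-10]}
    - {"jaw": 1,"offset": [0,0,8],"rot": [0,0,-10]}
    - {"jaw": 1,"offset": [0,0,8],"rot": [0,0,-10]}
    - {"jaw": 1,"offset": [0,0,8],"rot": [0,0,-10]}

```text
time_s: 10.55
eef_pos: [0.5252, 0.2813, 0.1503]
eef_rot: [0.0, -0.423, 0.906, -0.0]
wrist_force: [0.8, 0.3, 0.2]
opening: 1.0
grasp_force: 0.0
```

```bash
python3 - <<'E'
from h import *
im,d,K,C=cam("wrist"); W=cloud(d,K,C); save("w3",im)
X,Y,Z=W[...,0],W[...,1],W[...,2]
w=W[(Z>.027)&(Z<.0365)&(Y<.295)&(X>.47)&(X<.6)]; print("coupon",len(w),rect(w[:,:2]),np.median(w[:,2]),w.min(0),w.max(0))
hi=W[(Z>.06)&(Y>.3)]; print("bar top",hi[hi[:,2].argmax()] if len(hi) else None)
plan([(529,281,60,165.7),(529,281,5,165.7)],step=50)
E
```

```text
coupon 5077 (array([546.8, 183.4]), array([235. ,  69.6]), -76.6) 0.03217809399759014 [0.49489181 0.0727091  0.02700375] [0.59998689 0.29498652 0.03644445]
bar top [0.47231394 0.30767723 0.24242919]
at [524.6 281.1 149.1] yaw 140.4 tilt 0.09
-> (529, 281, 60, 165.7) 3 rows: [([-1, -1, 30], -8), ([-1, -1, 30], -9), ([0, -2, 29], -8)]
-> (529, 281, 5, 165.7) 2 rows: [([0, 0, 28], 0), ([0, 0, 27], 0)]
```

View pics/w3.png

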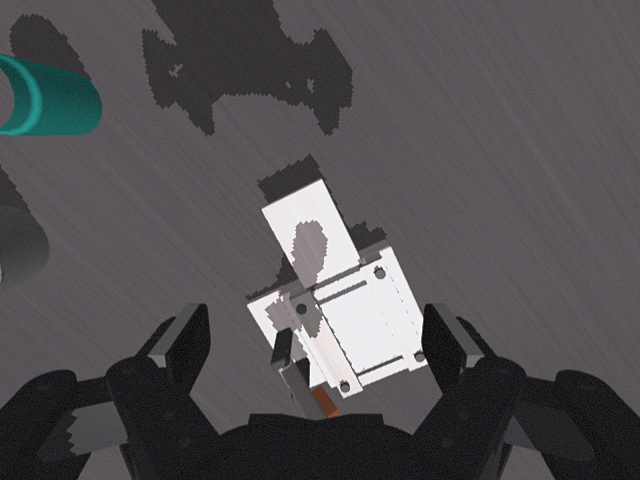

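Wrist view: coupon front end at (295,195)–(360,265) px, clear of the bar at (285,360). I'll go down on the predicted position.

Emit:
apply_moves:
  moves:
    - {"jaw": 1,"offset": [-1,-1,30],"rot": [0,0,-8]}
    - {"jaw": 1,"offset": [-1,-1,30],"rot": [0,0,-9]}
    - {"jaw": 1,"offset": [0,-2,29],"rot": [0,0,-8]}
    - {"jaw": 1,"offset": [0,0,28],"rot": [0,0,0]}
    - {"jaw": 1,"offset": [0,0,27],"rot": [0,0,0]}

```text
time_s: 11.22
eef_pos: [0.53, 0.281, 0.0058]
eef_rot: [0.0, -0.605, 0.796, -0.0]
wrist_force: [0.3, -0.1, 0.2]
opening: 0.999
grasp_force: 0.0
```

Emit:
apply_moves:
  moves:
    - {"jaw": 1,"offset": [0,0,0],"rot": [0,0,0]}
    - {"jaw": 0,"offset": [0,0,0],"rot": [0,0,0]}
    - {"jaw": 0,"offset": [0,0,0],"rot": [0,0,0]}
    - {"jaw": 0,"offset": [0,0,0],"rot": [0,0,0]}
    - {"jaw": 0,"offset": [0,0,0],"rot": [0,0,0]}

```text
time_s: 11.85
eef_pos: [0.5309, 0.2815, 0.0085]
eef_rot: [0.001, -0.607, 0.795, -0.001]
wrist_force: [-3.2, -0.2, 6.5]
opening: 0.576
grasp_force: 60.0
```

```bash
python3 - <<'E'
from h import *
plan([(529-.247*115,281-.969*115,5,165.7)],step=25)
im,d,K,C=cam("side"); save("s4",im[220:460,180:500].repeat(2,0).repeat(2,1))
E
```

```text
at [530.9 281.5   8.5] yaw 164.7 tilt 0.14
-> (500.595, 169.565, 5, 165.7) 5 rows: [([23, 0, 1], 0), ([23, 0, 1], 0), ([23, 0, 0], 0), ([23, 0, 1], -1), ([24, 0, 0], 0)]
```

View pics/s4.png

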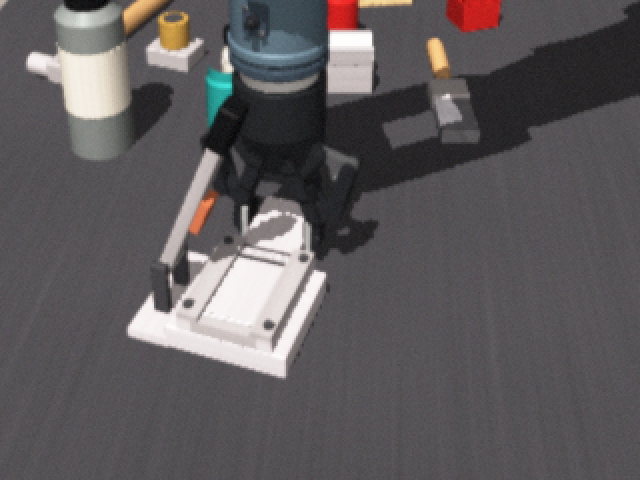

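Emit:
apply_moves:
  moves:
    - {"jaw": 0,"offset": [24,0,0],"rot": [0,0,0]}
    - {"jaw": 0,"offset": [24,-1,0],"rot": [0,0,0]}
    - {"jaw": 0,"offset": [24,0,0],"rot": [0,0,0]}
    - {"jaw": 0,"offset": [24,-1,0],"rot": [0,0,0]}
    - {"jaw": 0,"offset": [24,0,0],"rot": [0,0,0]}

```text
time_s: 12.52
eef_pos: [0.5005, 0.1642, 0.0072]
eef_rot: [0.001, -0.606, 0.795, -0.0]
wrist_force: [0.8, 0.0, -1.9]
opening: 0.572
grasp_force: 61.4
```

Emit:
apply_moves:
  moves:
    - {"jaw": 0,"offset": [0,0,0],"rot": [0,0,0]}
    - {"jaw": 0,"offset": [0,0,0],"rot": [0,0,0]}
    - {"jaw": 0,"offset": [0,0,-20],"rot": [0,0,0]}
    - {"jaw": 0,"offset": [0,0,-40],"rot": [0,0,0]}
    - {"jaw": 0,"offset": [0,0,-40],"rot": [0,0,0]}

```text
time_s: 13.15
eef_pos: [0.5, 0.1657, 0.1074]
eef_rot: [-0.0, -0.607, 0.795, 0.0]
wrist_force: [0.2, 0.2, -1.4]
opening: 0.576
grasp_force: 61.5
```

```bash
python3 - <<'E'
from h import *
im,d,K,C=cam("scene"); save("c5",im[100:420,150:530]); W=cloud(d,K,C)
b=W.reshape(-1,3); b=b[(b[:,0]>.40)&(b[:,0]<.66)&(b[:,1]>-.46)&(b[:,1]<-.19)&(b[:,2]>.017)&(b[:,2]<.032)]; print("box",rect(b[:,:2]))
im,d,K,C=cam("side"); W=cloud(d,K,C)
b=W.reshape(-1,3); b=b[(b[:,0]>.40)&(b[:,0]<.66)&(b[:,1]>-.46)&(b[:,1]<-.19)&(b[:,2]>.021)&(b[:,2]<.034)]; print("box",rect(b[:,:2]))
plan([(470,0,170,80),(450,-330,170,13.2)],step=50)
E
```

```text
box (array([ 528.8, -318.7]), array([227.7, 184.3]), -76.6)
box (array([ 527.2, -319.3]), array([226.7, 180.5]), -76.9)
at [504.  166.2 111.4] yaw 164.7 tilt 0.56
-> (470, 0, 170, 80) 9 rows: [([19, -1, -7], 9), ([18, -4, -6], 9), ([18, -7, -7], 10), ([16, -10, -6], 9), ([14, -12, -7], 10), ([12, -15, -6], 9), ([9, -16, -7], 10), ([7, -18, -6], 9), ([3, -18, -7], 10)]
-> (450, -330, 170, 13.2) 7 rows: [([-6, -47, 0], 10), ([-14, -45, 0], 9), ([-20, -43, 0], 10), ([-28, -38, 0], 9), ([-33, -34, 0], 10), ([-38, -27, 0], 9), ([-43, -21, 0], 10)]
```

View pics/c5.png

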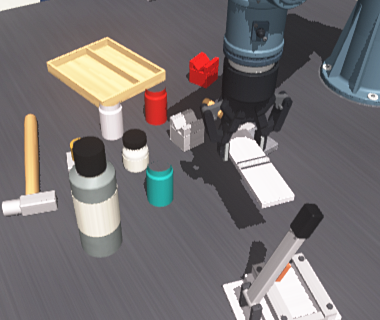

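Scene crop: coupon held in the gripper at (255,160), bar up at (300,220), the rest undisturbed. Carry it to the box.

```bash
python3 - <<'E'
from h import *
plan([(470,0,170,80),(550,-270,170,13.3)],step=50)
E
```

```text
at [504.  166.2 111.4] yaw 164.7 tilt 0.56
-> (470, 0, 170, 80) 9 rows: [([19, -1, -7], 9), ([18, -4, -6], 9), ([18, -7, -7], 10), ([16, -10, -6], 9), ([14, -12, -7], 10), ([12, -15, -6], 9), ([9, -16, -7], 10), ([7, -18, -6], 9), ([3, -18, -7], 10)]
-> (550, -270, 170, 13.3) 7 rows: [([-18, -36, 0], 9), ([-23, -33, 0], 10), ([-29, -28, 0], 9), ([-33, -23, 0], 10), ([-36, -17, 0], 9), ([-39, -11, 0], 10), ([-40, -5, 0], 9)]
```

Emit:
apply_moves:
  moves:
    - {"jaw": 0,"offset": [19,-1,-14],"rot": [0,0,9]}
    - {"jaw": 0,"offset": [18,-4,-13],"rot": [0,0,9]}
    - {"jaw": 0,"offset": [18,-7,-13],"rot": [0,0,10]}
    - {"jaw": 0,"offset": [16,-10,-10],"rot": [0,0,9]}
    - {"jaw": 0,"offset": [14,-12,-9],"rot": [0,0,10]}

```text
time_s: 13.88
eef_pos: [0.4804, 0.0729, 0.1649]
eef_rot: [-0.0, -0.237, 0.972, 0.0]
wrist_force: [-0.4, 0.3, -1.5]
opening: 0.571
grasp_force: 61.6
```

Emit:
apply_moves:
  moves:
    - {"jaw": 0,"offset": [12,-15,0],"rot": [0,0,9]}
    - {"jaw": 0,"offset": [9,-16,0],"rot": [0,0,10]}
    - {"jaw": 0,"offset": [7,-18,0],"rot": [0,0,9]}
    - {"jaw": 0,"offset": [3,-18,0],"rot": [0,0,10]}
    - {"jaw": 0,"offset": [-18,-36,0],"rot": [0,0,9]}

```text
time_s: 14.5
eef_pos: [0.4769, -0.0386, 0.1644]
eef_rot: [-0.001, 0.169, 0.986, 0.0]
wrist_force: [0.1, 0.4, -1.9]
opening: 0.572
grasp_force: 61.6
```

Emit:
apply_moves:
  moves:
    - {"jaw": 0,"offset": [-23,-33,0],"rot": [0,0,10]}
    - {"jaw": 0,"offset": [-29,-28,0],"rot": [0,0,9]}
    - {"jaw": 0,"offset": [-33,-23,0],"rot": [0,0,10]}
    - {"jaw": 0,"offset": [-36,-17,0],"rot": [0,0,9]}
    - {"jaw": 0,"offset": [-39,-11,0],"rot": [0,0,10]}

```text
time_s: 15.12
eef_pos: [0.535, -0.2328, 0.1642]
eef_rot: [-0.001, 0.556, 0.831, 0.0]
wrist_force: [1.4, 0.2, -1.9]
opening: 0.571
grasp_force: 61.6
```

```bash
python3 - <<'E'
from h import *
plan([(550.4,-270.5,80,13.3),(550.4,-270.5,4,13.3)],step=45)
E
```

```text
at [ 535.  -232.8  164.2] yaw 22.4 tilt 0.08
-> (550.4, -270.5, 80, 13.3) 3 rows: [([-14, 0, 28], 3), ([-13, 1, 28], 3), ([-14, 1, 28], 3)]
-> (550.4, -270.5, 4, 13.3) 2 rows: [([0, 0, 38], 0), ([0, 0, 38], 0)]
```

Emit:
apply_moves:
  moves:
    - {"jaw": 0,"offset": [-14,0,30],"rot": [0,0,3]}
    - {"jaw": 0,"offset": [-13,1,30],"rot": [0,0,3]}
    - {"jaw": 0,"offset": [-14,1,30],"rot": [0,0,3]}
    - {"jaw": 0,"offset": [0,0,20],"rot": [0,0,0]}
    - {"jaw": 0,"offset": [0,0,0],"rot": [0,0,0]}

```text
time_s: 15.75
eef_pos: [0.5488, -0.2685, 0.0528]
eef_rot: [-0.003, 0.617, 0.787, 0.0]
wrist_force: [0.3, 0.2, -1.2]
opening: 0.572
grasp_force: 61.5
```

```bash
python3 - <<'E'
from h import *
plan([(550.4,-270.5,4,13.3)],step=45)
im,d,K,C=cam("scene"); save("c6",im[100:300,150:400].repeat(2,0).repeat(2,1)); W=cloud(d,K,C)
for r in ctrl.outline_of("scene","coupon")[:1]:
    w=W[r["region"]]; w=w[(w[:,1]<-.15)]; z=np.nanmedian(w[:,2]); w=w[abs(w[:,2]-z)<.006]; print(r["score"],rect(w[:,:2]),z)
E
```

```text
at [ 548.8 -268.5   52.8] yaw 13.7 tilt 0.29
-> (550.4, -270.5, 4, 13.3) 2 rows: [([-1, 1, 24], 0), ([-1, 0, 25], 0)]
0.98 (array([ 564.2, -306.7]), array([164.3,  53. ]), -72.6) 0.07372344857326041
```

View pics/c6.png

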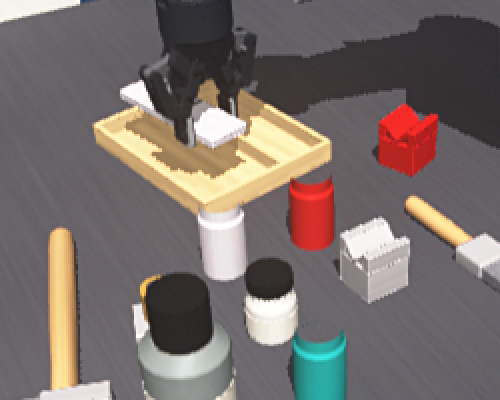

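Scene crop: coupon hovers over the wide bay at (185,112), about 4° off. I'll correct by a 4° turn, lower and release.

Emit:
apply_moves:
  moves:
    - {"jaw": 0,"offset": [-2,0,15],"rot": [0,0,4]}
    - {"jaw": 0,"offset": [-2,0,15],"rot": [0,0,0]}
    - {"jaw": 0,"offset": [0,0,13],"rot": [0,0,0]}
    - {"jaw": 0,"offset": [0,0,8],"rot": [0,0,0]}
    - {"jaw": 0,"offset": [0,0,0],"rot": [0,0,0]}

```text
time_s: 16.48
eef_pos: [0.5505, -0.2739, 0.0034]
eef_rot: [-0.001, 0.645, 0.764, -0.0]
wrist_force: [0.3, 0.0, -1.5]
opening: 0.575
grasp_force: 61.5
```

Emit:
apply_moves:
  moves:
    - {"jaw": 0.72,"offset": [0,0,0],"rot": [0,0,0]}
    - {"jaw": 0.72,"offset": [0,0,0],"rot": [0,0,0]}
    - {"jaw": 0.72,"offset": [0,0,0],"rot": [0,0,0]}
    - {"jaw": 0.72,"offset": [0,0,-40],"rot": [0,0,0]}
    - {"jaw": 0.72,"offset": [0,0,-60],"rot": [0,0,0]}

```text
time_s: 17.1
eef_pos: [0.5496, -0.2733, 0.1034]
eef_rot: [-0.002, 0.645, 0.764, -0.0]
wrist_force: [0.8, -0.3, 0.5]
opening: 0.72
grasp_force: 0.0
```

Emit:
apply_moves:
  moves:
    - {"jaw": 1,"offset": [50,0,-30],"rot": [0,0,0]}
    - {"jaw": 1,"offset": [50,0,-30],"rot": [0,0,0]}
    - {"jaw": 1,"offset": [40,0,0],"rot": [0,0,0]}
    - {"jaw": 1,"offset": [40,0,0],"rot": [0,0,0]}
    - {"jaw": 1,"offset": [0,0,0],"rot": [0,0,0]}

```text
time_s: 17.73
eef_pos: [0.5204, -0.0944, 0.1647]
eef_rot: [-0.0, 0.644, 0.765, 0.0]
wrist_force: [-0.3, -0.9, 0.2]
opening: 0.996
grasp_force: 0.0
```

```bash
python3 - <<'E'
from h import *
plan([])
for c in ["scene","side"]:
    im,d,K,C=cam(c); W=cloud(d,K,C)
    for n in ["coupon"]:
        r=ctrl.outline_of(c,n)[0]; w=W[r["region"]]; w=w[(w[:,1]<-.15)]
        if len(w)<9: print(c,"none"); continue
        z=np.nanmedian(w[:,2]); w=w[abs(w[:,2]-z)<.005]; print(c,r["score"],rect(w[:,:2]),z)
    if c=="scene": save("c7",im[100:300,150:400].repeat(2,0).repeat(2,1))
    F=W.reshape(-1,3)
    F=F[~np.isnan(F[:,0])]
    for n,x0,x1,y0,y1,z0 in [("vb",.44,.54,-.06,.03,.045),("jar",.57,.65,-.03,.04,.062),("can",.57,.65,-.14,-.07,.072),("mag",.63,.76,-.09,-.01,.045),("magfoot",.63,.76,-.09,-.01,.014)]:
        w=F[(F[:,0]>x0)&(F[:,0]<x1)&(F[:,1]>y0)&(F[:,1]<y1)&(F[:,2]>z0)&(F[:,2]<.095)]
        if len(w)>8: print(n,len(w),rect(w[:,:2]),np.median(w[:,2]).round(3))
E
```

```text
at [520.4 -94.4 164.7] yaw 9.9 tilt 0.02
scene 0.82 (array([ 563.9, -313.3]), array([163. ,  53.4]), -75.0) 0.013332652010442647
vb 422 (array([489.3, -15.5]), array([51.4, 51.3]), 5.5) 0.052
jar 343 (array([607. ,  -3.7]), array([42.7, 42.4]), 88.8) 0.068
can 60 (array([ 610.7, -102.5]), array([38.6, 18.1]), -26.2) 0.075
mag 44 (array([703.2, -59.1]), array([31.9, 10.5]), 38.4) 0.055
magfoot 160 (array([673.2, -46.1]), array([100.5,  47.9]), -13.9) 0.022
side 0.56 (array([ 561.7, -315.2]), array([166.5,  50.7]), -76.0) 0.017579917566806547
vb 338 (array([487.5, -15.5]), array([52.6, 49.4]), -84.9) 0.054
jar 208 (array([605. ,  -3.8]), array([43.1, 40.7]), -77.1) 0.072
can 68 (array([ 603.5, -103.2]), array([39.2, 22.9]), 1.2) 0.077
mag 157 (array([693.2, -48.4]), array([34.7, 32.8]), 1.1) 0.057
magfoot 476 (array([691.7, -51.8]), array([56.6, 52.3]), -17.6) 0.03
```

View pics/c7.png

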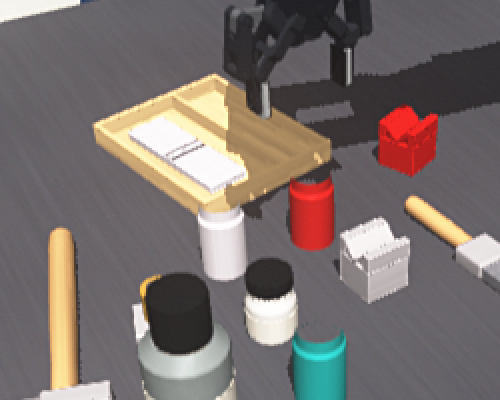

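Scene crop: coupon lies flat in the wide bay at (190,152), with all items in place. Next, measure the items with the wrist camera from here.

```bash
cat >> h.py <<'E'
def blobs(W,zmin=.012,skip=None):
    Z=np.nan_to_num(W[...,2]); m=((Z>zmin)&(Z<.1)&(W[...,0]<.75)).astype(np.uint8)
    m=cv2.erode(m,np.ones((3,3)))
    n,l,s,c=cv2.connectedComponentsWithStats(m)
    for i in range(1,n):
        if s[i,4]<300: continue
        w=W[l==i]; zt=np.percentile(w[:,2],98); t=w[w[:,2]>zt-.012]
        cc,rr=cv2.minEnclosingCircle((t[:,:2]*1000).astype(np.float32))
        print("px",c[i].round(),"n",s[i,4],"ztop",zt.round(3),"all",rect(w[:,:2]),"top",rect(t[:,:2]),"circ",np.round(cc,1),round(rr,1))
E
python3 - <<'E'
from h import *
im,d,K,C=cam("wrist"); W=cloud(d,K,C); save("w8",im); print(K[0,0],"bench",np.nanmedian(W[...,2][abs(W[...,2])<.01])); blobs(W)
E
```

```text
361.9502297497668 bench 0.0003305494957608346
px [147.  77.] n 6845 ztop 0.021 all (array([383. , -29.5]), array([145.5,  41.1]), -83.2) top (array([383. , -29.5]), array([145.5,  41.1]), -83.2) circ [388.6 -28.5] 73.6
px [480.   9.] n 1060 ztop 0.061 all (array([601.1,  69.6]), array([31.2,  7.4]), -15.0) top (array([607. ,  67.1]), array([20.3,  3.1]), 2.7) circ [607.   68.7] 10.2
px [285. 112.] n 5259 ztop 0.057 all (array([486.6, -18.2]), array([48.7, 46.7]), 5.2) top (array([486.6, -18.2]), array([48.7, 46.7]), 5.2) circ [486.6 -18.3] 33.1
px [458. 127.] n 5141 ztop 0.072 all (array([602.3,  -8.3]), array([44.8, 44.4]), -13.2) top (array([604. ,  -7.4]), array([42. , 41.5]), 3.4) circ [604.   -7.2] 21.3
px [540. 207.] n 4446 ztop 0.058 all (array([691.7, -52.4]), array([54.2, 42.9]), -17.0) top (array([691.7, -52.7]), array([34.6, 34.5]), -20.8) circ [691.9 -52.4] 17.8
px [293. 231.] n 1228 ztop 0.075 all (array([ 503.2, -102.7]), array([42.8, 23.7]), 4.3) top (array([ 503.2, -102.9]), array([42.8, 23.5]), 4.3) circ [ 504.  -111.6] 21.5
px [406. 259.] n 1883 ztop 0.077 all (array([ 595. , -108.9]), array([43. , 25.2]), 49.6) top (array([ 595.5, -109.3]), array([43., 24.]), 49.6) circ [ 602.  -114.8] 21.6
px [ 80. 298.] n 5393 ztop 0.057 all (array([ 340.3, -186. ]), array([51.3, 47.3]), 24.2) top (array([ 340.2, -186. ]), array([50.9, 47.4]), 23.9) circ [ 340.8 -186. ] 33.2
px [541. 349.] n 1137 ztop 0.027 all (array([ 741.7, -173.5]), array([59.4, 16.9]), 87.4) top (array([ 741.7, -173.8]), array([58.7, 16.9]), 87.4) circ [ 743.1 -173.9] 29.8
px [298. 354.] n 2282 ztop 0.027 all (array([ 525.9, -246.7]), array([146.7,  77.4]), 12.9) top (array([ 525.9, -246.7]), array([146.7,  77.4]), 12.9) circ [ 525.6 -245.7] 81.8
px [315. 393.] n 2218 ztop 0.017 all (array([ 548.9, -265.6]), array([57.2, 47.8]), -76.2) top (array([ 548.9, -265.6]), array([57.2, 47.8]), -76.2) circ [ 548.4 -263.9] 34.7
```

View pics/w8.png

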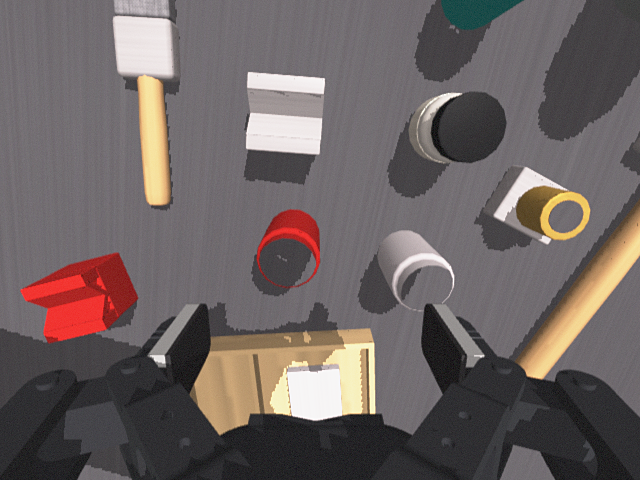

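Wrist view: V-block at (286,112) with its groove along image x, jar (470,127), magbase (545,205), silver can (415,270). The rest are decoys. Take the V-block first, by its x faces.

```bash
python3 - <<'E'
from h import *
plan([(487,-17,120,95),(487,-17,20,95)],step=50)
T=np.eye(4);a=np.radians(95);ay=np.array([np.cos(a),np.sin(a),0]);T[:3,1]=ay;T[:3,2]=[0,0,-1];T[:3,0]=np.cross(ay,[0,0,-1]);T[:3,3]=[.487,-.017,.120]
plan([(480,-180,130,60),(493,-405,130,13.3),(493,-405,45,13.3)],T=T)
E
```

```text
at [521.1 -97.9 164.4] yaw 9.6 tilt 0.03
-> (487, -17, 120, 95) 9 rows: [([9, -2, 5], -9), ([10, -1, 5], -10), ([10, 1, 5], -9), ([9, 3, 5], -10), ([9, 4, 5], -9), ([8, 5, 5], -10), ([7, 7, 5], -9), ([6, 8, 5], -10), ([5, 9, 4], -9)]
-> (487, -17, 20, 95) 2 rows: [([0, 0, 50], 0), ([0, 0, 50], 0)]
at [487. -17. 120.] yaw 95.0 tilt 0.0
-> (480, -180, 130, 60) 4 rows: [([5, -40, -2], 9), ([-1, -41, -3], 9), ([-7, -40, -2], 8), ([-13, -39, -3], 9)]
-> (493, -405, 130, 13.3) 5 rows: [([-25, -38, 0], 9), ([-30, -33, 0], 9), ([-35, -28, 0], 10), ([-40, -22, 0], 9), ([-42, -15, 0], 10)]
-> (493, -405, 45, 13.3) 2 rows: [([0, 0, 42], 0), ([0, 0, 43], 0)]
```

Emit:
apply_moves:
  moves:
    - {"jaw": 0.85,"offset": [9,-2,5],"rot": [0,0,-9]}
    - {"jaw": 0.85,"offset": [10,-1,5],"rot": [0,0,-10]}
    - {"jaw": 0.85,"offset": [10,1,5],"rot": [0,0,-9]}
    - {"jaw": 0.85,"offset": [9,3,5],"rot": [0,0,-10]}
    - {"jaw": 0.85,"offset": [9,4,5],"rot": [0,0,-9]}

```text
time_s: 18.6
eef_pos: [0.5024, -0.0527, 0.139]
eef_rot: [-0.0, 0.285, 0.959, -0.0]
wrist_force: [0.2, -0.8, 0.4]
opening: 0.848
grasp_force: 0.0
```

Emit:
apply_moves:
  moves:
    - {"jaw": 0.85,"offset": [8,5,5],"rot": [0,0,-10]}
    - {"jaw": 0.85,"offset": [7,7,5],"rot": [0,0,-9]}
    - {"jaw": 0.85,"offset": [6,8,5],"rot": [0,0,-10]}
    - {"jaw": 0.85,"offset": [5,9,4],"rot": [0,0,-9]}
    - {"jaw": 0.85,"offset": [0,0,0],"rot": [0,0,0]}

```text
time_s: 19.23
eef_pos: [0.4862, -0.0159, 0.1198]
eef_rot: [-0.0, -0.04, 0.999, 0.0]
wrist_force: [1.0, 1.0, 0.0]
opening: 0.849
grasp_force: 0.0
```

Emit:
apply_moves:
  moves:
    - {"jaw": 0.85,"offset": [0,0,50],"rot": [0,0,0]}
    - {"jaw": 0.85,"offset": [0,0,50],"rot": [0,0,0]}
    - {"jaw": 0.85,"offset": [0,0,0],"rot": [0,0,0]}
    - {"jaw": 0,"offset": [0,0,0],"rot": [0,0,0]}
    - {"jaw": 0,"offset": [0,0,0],"rot": [0,0,0]}

```text
time_s: 19.85
eef_pos: [0.4887, -0.0164, 0.0228]
eef_rot: [0.002, -0.04, 0.999, -0.001]
wrist_force: [1.0, -2.0, 5.4]
opening: 0.55
grasp_force: 63.8
```

Emit:
apply_moves:
  moves:
    - {"jaw": 0,"offset": [0,0,0],"rot": [0,0,0]}
    - {"jaw": 0,"offset": [0,0,0],"rot": [0,0,0]}
    - {"jaw": 0,"offset": [0,0,-40],"rot": [0,0,0]}
    - {"jaw": 0,"offset": [0,0,-40],"rot": [0,0,0]}
    - {"jaw": 0,"offset": [0,0,-40],"rot": [0,0,0]}

```text
time_s: 20.48
eef_pos: [0.4857, -0.0153, 0.1416]
eef_rot: [-0.0, -0.041, 0.999, 0.0]
wrist_force: [0.5, -0.2, -5.7]
opening: 0.554
grasp_force: 65.5
```

```bash
python3 - <<'E'
from h import *
plan([(480,-180,145,60),(493,-405,130,13.3),(493,-405,50,13.3)],step=50)
E
```

```text
at [485.7 -15.3 141.6] yaw 94.6 tilt 0.03
-> (480, -180, 145, 60) 4 rows: [([5, -41, -1], 9), ([-2, -41, -1], 9), ([-8, -40, -1], 8), ([-14, -39, 0], 9)]
-> (493, -405, 130, 13.3) 5 rows: [([-25, -38, 3], 9), ([-30, -33, 3], 9), ([-35, -28, 3], 9), ([-40, -22, 3], 10), ([-43, -15, 3], 9)]
-> (493, -405, 50, 13.3) 2 rows: [([0, 0, 40], 0), ([0, 0, 40], 0)]
```

Emit:
apply_moves:
  moves:
    - {"jaw": 0,"offset": [5,-41,-1],"rot": [0,0,9]}
    - {"jaw": 0,"offset": [-2,-41,-1],"rot": [0,0,9]}
    - {"jaw": 0,"offset": [-8,-40,-1],"rot": [0,0,8]}
    - {"jaw": 0,"offset": [-14,-39,0],"rot": [0,0,9]}
    - {"jaw": 0,"offset": [-25,-38,3],"rot": [0,0,9]}

```text
time_s: 21.1
eef_pos: [0.483, -0.2262, 0.1406]
eef_rot: [-0.0, 0.339, 0.941, 0.0]
wrist_force: [0.9, -0.3, -5.4]
opening: 0.558
grasp_force: 66.0
```

Emit:
apply_moves:
  moves:
    - {"jaw": 0,"offset": [-30,-33,3],"rot": [0,0,9]}
    - {"jaw": 0,"offset": [-35,-28,3],"rot": [0,0,9]}
    - {"jaw": 0,"offset": [-40,-22,3],"rot": [0,0,10]}
    - {"jaw": 0,"offset": [-43,-15,3],"rot": [0,0,9]}
    - {"jaw": 0,"offset": [0,0,40],"rot": [0,0,0]}

```text
time_s: 21.72
eef_pos: [0.4956, -0.412, 0.0919]
eef_rot: [0.005, 0.62, 0.785, -0.001]
wrist_force: [0.3, 0.6, -6.9]
opening: 0.551
grasp_force: 65.9
```

```bash
python3 - <<'E'
from h import *
plan([(493,-405,60,13.3),(493,-405,28,13.3)],step=20)
im,d,K,C=cam("side"); save("s9",im[140:300,260:460].repeat(3,0).repeat(3,1)); W=cloud(d,K,C); W[...,2]-=.002
w=W.reshape(-1,3); w=w[(w[:,2]>.06)&(w[:,2]<.13)&(abs(w[:,0]-.493)<.06)&(abs(w[:,1]+.405)<.06)]; print(len(w),w.min(0),w.max(0))
w=W.reshape(-1,3); w=w[(w[:,2]>.017)&(w[:,2]<.03)&(abs(w[:,0]-.53)<.15)&(abs(w[:,1]+.32)<.15)]; print("box",rect(w[:,:2]))
E
```

```text
at [ 495.6 -412.    91.9] yaw 13.4 tilt 0.6
-> (493, -405, 60, 13.3) 2 rows: [([4, 0, 16], 0), ([3, -1, 16], 0)]
-> (493, -405, 28, 13.3) 2 rows: [([0, 0, 16], 0), ([0, 0, 16], 0)]
502 [ 0.45879008 -0.43984889  0.06957943] [ 0.53325647 -0.37460119  0.12992859]
box (array([ 527. , -320.2]), array([230.1, 181.1]), -77.1)
```

View pics/s9.png

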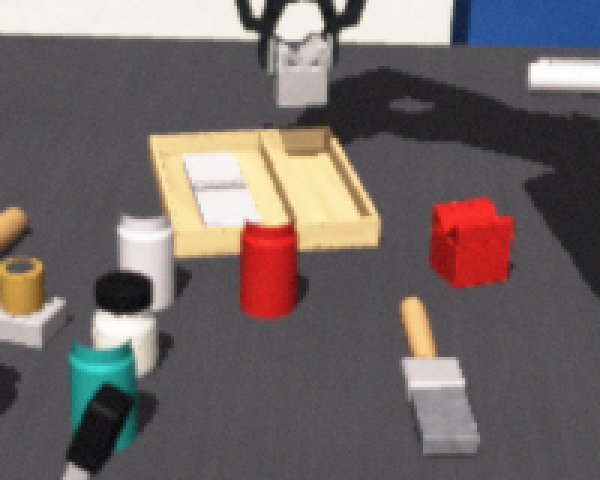

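Side crop: V-block held level above the far end of the narrow bay at (300,75), and the coupon lies flat. Settle, then lower.

Emit:
apply_moves:
  moves:
    - {"jaw": 0,"offset": [0,0,15],"rot": [0,0,0]}
    - {"jaw": 0,"offset": [0,0,15],"rot": [0,0,0]}
    - {"jaw": 0,"offset": [0,0,0],"rot": [0,0,0]}
    - {"jaw": 0,"offset": [0,0,0],"rot": [0,0,0]}
    - {"jaw": 0,"offset": [0,0,0],"rot": [0,0,0]}

```text
time_s: 22.4
eef_pos: [0.4946, -0.4063, 0.0595]
eef_rot: [0.001, 0.618, 0.786, -0.0]
wrist_force: [-0.5, 0.7, -6.0]
opening: 0.55
grasp_force: 65.4
```

Emit:
apply_moves:
  moves:
    - {"jaw": 0,"offset": [1,-2,16],"rot": [0,0,0]}
    - {"jaw": 0,"offset": [0,0,15],"rot": [0,0,0]}
    - {"jaw": 0,"offset": [0,0,1],"rot": [0,0,0]}
    - {"jaw": 0,"offset": [0,0,0],"rot": [0,0,0]}
    - {"jaw": 0,"offset": [0,0,0],"rot": [0,0,0]}

```text
time_s: 23.02
eef_pos: [0.4917, -0.4054, 0.0268]
eef_rot: [-0.0, 0.618, 0.786, -0.0]
wrist_force: [-3.8, 3.8, 6.3]
opening: 0.556
grasp_force: 69.7
```

Emit:
apply_moves:
  moves:
    - {"jaw": 0.75,"offset": [0,0,0],"rot": [0,0,0]}
    - {"jaw": 0.75,"offset": [0,0,0],"rot": [0,0,0]}
    - {"jaw": 0.75,"offset": [0,0,0],"rot": [0,0,0]}
    - {"jaw": 0.75,"offset": [0,0,-50],"rot": [0,0,0]}
    - {"jaw": 0.75,"offset": [0,0,-50],"rot": [0,0,0]}

```text
time_s: 23.65
eef_pos: [0.4914, -0.4049, 0.1265]
eef_rot: [-0.001, 0.618, 0.786, 0.0]
wrist_force: [-0.2, -1.8, 0.3]
opening: 0.756
grasp_force: 0.0
```

Emit:
apply_moves:
  moves:
    - {"jaw": 0.85,"offset": [50,0,-30],"rot": [0,0,0]}
    - {"jaw": 0.85,"offset": [50,20,-30],"rot": [0,0,0]}
    - {"jaw": 0.85,"offset": [50,30,0],"rot": [0,0,0]}
    - {"jaw": 0.85,"offset": [50,30,0],"rot": [0,0,0]}
    - {"jaw": 0.85,"offset": [0,0,0],"rot": [0,0,0]}

```text
time_s: 24.28
eef_pos: [0.5231, -0.1883, 0.1865]
eef_rot: [-0.0, 0.616, 0.788, 0.0]
wrist_force: [1.0, -0.3, -0.7]
opening: 0.853
grasp_force: 0.0
```

```bash
cat >> h.py <<'E'
def boxitems(c="scene",zc=0):
    im,d,K,C=cam(c); W=cloud(d,K,C); W[...,2]-=zc; F=W.reshape(-1,3); F=F[~np.isnan(F[:,0])]
    a=np.radians(103.2); bx=np.array([np.cos(a),np.sin(a)]); by=np.array([-bx[1],bx[0]])
    B=np.c_[(F[:,:2]-[.5277,-.3192])@np.c_[bx,by],F[:,2]]*1000
    S=B[(abs(B[:,0])<115)&(B[:,1]>15)&(B[:,1]<95)&(B[:,2]>45)&(B[:,2]<95)]
    h,e=np.histogram(S[:,0],bins=np.arange(-116,118,4)); 
    print(c,"box-x hist (points above 45mm):",[(int(x),int(n)) for x,n in zip(e,h) if n])
    print("y range",np.percentile(S[:,1],[1,99]).round(),"zmax",S[:,2].max().round()) if len(S) else 0
    return im
E
python3 - <<'E'
from h import *
boxitems("scene"); boxitems("side",.002); plan([])
im,d,K,C=cam("wrist"); W=cloud(d,K,C); blobs(W)
E
```

```text
scene box-x hist (points above 45mm): [(-104, 2), (-100, 9), (-96, 16), (-92, 22), (-88, 20), (-84, 22), (-80, 18), (-76, 18), (-72, 24), (-68, 16), (-64, 25), (-60, 22), (-56, 22), (-52, 51), (-48, 20)]
y range [27. 75.] zmax 62.0
side box-x hist (points above 45mm): [(-104, 1), (-100, 5), (-96, 8), (-92, 4), (-88, 12), (-84, 10), (-80, 14), (-76, 10), (-72, 11), (-68, 11), (-64, 7), (-60, 9), (-56, 16), (-52, 38), (-48, 11), (-44, 1)]
y range [30. 77.] zmax 65.0
at [ 522.5 -191.8  186.4] yaw 13.8 tilt 0.04
px [182.  35.] n 1598 ztop 0.021 all (array([387.9, -76.9]), array([52.3, 17.3]), -82.2) top (array([387.9, -76.9]), array([52.3, 17.3]), -82.2) circ [390.  -76.5] 26.8
px [486.  19.] n 3160 ztop 0.071 all (array([600.7, -19.8]), array([44.1, 23.4]), -8.1) top (array([606. , -21.2]), array([38.4, 14.9]), 9.2) circ [604.9 -14.7] 19.2
px [570. 102.] n 5057 ztop 0.058 all (array([691.6, -53. ]), array([54. , 44.4]), -16.9) top (array([692.1, -52.9]), array([35.3, 34. ]), 25.2) circ [692.7 -53.1] 18.4
px [423. 153.] n 1373 ztop 0.076 all (array([ 593.2, -117.1]), array([43.2, 26. ]),
[... 269 characters left out ...]
547. 275.] n 1796 ztop 0.027 all (array([ 744.4, -186.1]), array([87. , 18.4]), 74.7) top (array([ 744.4, -186.1]), array([87. , 18.4]), 74.7) circ [ 743.  -185.7] 43.9
px [292. 283.] n 3612 ztop 0.027 all (array([ 522.9, -305. ]), array([188.7, 178.7]), -77.0) top (array([ 522.9, -305. ]), array([188.7, 178.7]), -77.0) circ [ 523.  -303.3] 127.4
px [324. 339.] n 6531 ztop 0.017 all (array([ 561.2, -315.8]), array([159.1,  47.9]), -76.1) top (array([ 561.2, -315.8]), array([159.1,  47.9]), -76.1) circ [ 561.3 -315.6] 82.3
px [238. 401.] n 1492 ztop 0.059 all (array([ 489.4, -391.5]), array([45.8, 27. ]), 14.2) top (array([ 495.8, -388.1]), array([31.9, 23.2]), 15.9) circ [ 494.6 -384.1] 17.2
```

```bash
python3 - <<'E'
from h import *
def TT(p,yw):
    T=np.eye(4);a=np.radians(yw);ay=np.array([np.cos(a),np.sin(a),0]);T[:3,1]=ay;T[:3,2]=[0,0,-1];T[:3,0]=np.cross(ay,[0,0,-1]);T[:3,3]=np.array(p)/1000; return T
plan([(605,-5,120,13.3),(605,-5,20,13.3)],step=54)
plan([(480,-353,120,13.3),(480,-353,60,13.3)],step=50,T=TT((605,-5,130),13.8))
E
```

```text
at [ 522.3 -192.7  186.3] yaw 13.7 tilt 0.04
-> (605, -5, 120, 13.3) 4 rows: [([41, 31, 17], 0), ([41, 31, 16], 0), ([40, 31, 17], 0), ([41, 32, 16], 0)]
-> (605, -5, 20, 13.3) 2 rows: [([0, 0, 50], 0), ([0, 0, 50], 0)]
at [605.  -5. 130.] yaw 13.8 tilt 0.0
-> (480, -353, 120, 13.3) 8 rows: [([-39, -26, 1], 0), ([-38, -25, 1], 0), ([-39, -26, 1], 0), ([-38, -25, 1], 0), ([-39, -26, 2], 0), ([-38, -25, 1], 0), ([-39, -26, 2], 0), ([-38, -25, 1], 0)]
-> (480, -353, 60, 13.3) 2 rows: [([0, 0, 30], 0), ([0, 0, 30], 0)]
```

Emit:
apply_moves:
  moves:
    - {"jaw": 0.9,"offset": [41,31,17],"rot": [0,0,0]}
    - {"jaw": 0.9,"offset": [41,31,16],"rot": [0,0,0]}
    - {"jaw": 0.9,"offset": [40,31,17],"rot": [0,0,0]}
    - {"jaw": 0.9,"offset": [41,32,16],"rot": [0,0,0]}
    - {"jaw": 0.9,"offset": [0,0,0],"rot": [0,0,0]}

```text
time_s: 25.05
eef_pos: [0.6052, -0.0026, 0.1183]
eef_rot: [-0.001, 0.617, 0.787, -0.0]
wrist_force: [-1.0, -0.4, 0.4]
opening: 0.899
grasp_force: 0.0
```

```bash
python3 - <<'E'
from h import *
plan([(605,-5,20,13.3)])
im,d,K,C=cam("wrist"); W=cloud(d,K,C); blobs(W)
E
```

```text
at [605.2  -2.6 118.3] yaw 13.8 tilt 0.16
-> (605, -5, 20, 13.3) 2 rows: [([-1, 0, 49], 0), ([-1, -1, 49], 0)]
px [  6. 175.] n 3162 ztop 0.021 all (array([393.4,  -3. ]), array([196.9,  13.8]), -89.8) top (array([393.4,  -3. ]), array([196.9,  13.8]), -89.8) circ [389.  -3.] 98.5
px [573.  92.] n 11390 ztop 0.098 all (array([711.6, 117.4]), array([61.6, 22.7]), -68.3) top (array([711.2, 116.2]), array([60.3, 21.2]), -65.6) circ [720.7 120.5] 30.2
px [334. 108.] n 551 ztop 0.068 all (array([597.6,  88.1]), array([44. , 27.4]), -85.4) top (array([597.6,  88.1]), array([44. , 27.4]), -85.4) circ [604.9  88.7] 22.0
px [314. 260.] n 5305 ztop 0.071 all (array([603.5,  -4.4]), array([44.7, 44. ]), 77.8) top (array([604.6,  -6.1]), array([41.8, 41.1]), -67.8) circ [604.7  -6.2] 21.3
px [396. 329.] n 1942 ztop 0.057 all (array([681.9, -47.8]), array([43.6, 32.5]), 74.3) top (array([681.5, -57.8]), array([29.4,  9.5]), -58.5) circ [685.5 -55.4] 14.7
px [134. 342.] n 1682 ztop 0.073 all (array([499.5, -93.6]), array([28.1,  6.4]), 13.3) top (array([496.8, -94.5]), array([22.6,  5.6]), 14.8) circ [496.9 -95.1] 11.5
px [277. 383.] n 3519 ztop 0.077 all (array([ 600. , -103.6]), array([43.8, 21.7]), 16.9) top (array([ 599.8, -104. ]), array([43. , 21.1]), 16.9) circ [ 602.5 -112.8] 21.5
px [122. 456.] n 740 ztop 0.026 all (array([ 489.8, -230.5]), array([48.6, 25.3]), 68.2) top (array([ 489.8, -230.5]), array([48.6, 25.3]), 68.2) circ [ 499.1 -234.3] 24.4
```

Emit:
apply_moves:
  moves:
    - {"jaw": 0.9,"offset": [-1,0,49],"rot": [0,0,0]}
    - {"jaw": 0.9,"offset": [-2,0,49],"rot": [0,0,0]}
    - {"jaw": 0.9,"offset": [0,0,0],"rot": [0,0,0]}
    - {"jaw": 0,"offset": [0,0,0],"rot": [0,0,0]}
    - {"jaw": 0,"offset": [0,0,0],"rot": [0,0,0]}

```text
time_s: 25.72
eef_pos: [0.6084, -0.0083, 0.0259]
eef_rot: [0.002, 0.618, 0.786, 0.001]
wrist_force: [0.8, -0.1, -0.3]
opening: 0.527
grasp_force: 61.4
```

Emit:
apply_moves:
  moves:
    - {"jaw": 0,"offset": [0,0,0],"rot": [0,0,0]}
    - {"jaw": 0,"offset": [0,0,0],"rot": [0,0,0]}
    - {"jaw": 0,"offset": [0,0,-40],"rot": [0,0,0]}
    - {"jaw": 0,"offset": [0,0,-40],"rot": [0,0,0]}
    - {"jaw": 0,"offset": [0,0,-40],"rot": [0,0,0]}

```text
time_s: 26.35
eef_pos: [0.6064, -0.0071, 0.1452]
eef_rot: [0.001, 0.618, 0.786, 0.001]
wrist_force: [1.0, -1.1, -1.5]
opening: 0.528
grasp_force: 62.3
```

Emit:
apply_moves:
  moves:
    - {"jaw": 0,"offset": [-39,-26,0],"rot": [0,0,0]}
    - {"jaw": 0,"offset": [-38,-25,0],"rot": [0,0,0]}
    - {"jaw": 0,"offset": [-39,-26,0],"rot": [0,0,0]}
    - {"jaw": 0,"offset": [-38,-25,0],"rot": [0,0,0]}
    - {"jaw": 0,"offset": [-39,-26,0],"rot": [0,0,0]}

```text
time_s: 26.98
eef_pos: [0.5271, -0.2264, 0.1441]
eef_rot: [0.001, 0.618, 0.786, 0.0]
wrist_force: [0.7, -0.8, -1.6]
opening: 0.53
grasp_force: 62.3
```

Emit:
apply_moves:
  moves:
    - {"jaw": 0,"offset": [-38,-25,0],"rot": [0,0,0]}
    - {"jaw": 0,"offset": [-39,-26,0],"rot": [0,0,0]}
    - {"jaw": 0,"offset": [-38,-25,0],"rot": [0,0,0]}
    - {"jaw": 0,"offset": [0,0,20],"rot": [0,0,0]}
    - {"jaw": 0,"offset": [0,0,0],"rot": [0,0,0]}

```text
time_s: 27.6
eef_pos: [0.4795, -0.3532, 0.1211]
eef_rot: [-0.002, 0.618, 0.786, 0.0]
wrist_force: [-0.5, 0.6, -2.4]
opening: 0.529
grasp_force: 62.3
```

Emit:
apply_moves:
  moves:
    - {"jaw": 0,"offset": [0,0,0],"rot": [0,0,0]}
    - {"jaw": 0,"offset": [0,0,0],"rot": [0,0,0]}
    - {"jaw": 0,"offset": [0,0,0],"rot": [0,0,0]}
    - {"jaw": 0,"offset": [0,0,0],"rot": [0,0,0]}
    - {"jaw": 0,"offset": [0,0,0],"rot": [0,0,0]}

```text
time_s: 28.22
eef_pos: [0.4806, -0.3545, 0.1224]
eef_rot: [0.0, 0.618, 0.786, -0.0]
wrist_force: [0.6, 0.1, -2.3]
opening: 0.534
grasp_force: 62.3
```

```bash
python3 - <<'E'
from h import *
plan([(480,-353,27,13.3)],step=32)
E
```

```text
at [ 480.6 -354.5  122.4] yaw 13.7 tilt 0.01
-> (480, -353, 27, 13.3) 3 rows: [([1, 0, 32], 0), ([0, 0, 32], 0), ([1, 0, 31], 0)]
```

Emit:
apply_moves:
  moves:
    - {"jaw": 0,"offset": [0,0,32],"rot": [0,0,0]}
    - {"jaw": 0,"offset": [0,0,32],"rot": [0,0,0]}
    - {"jaw": 0,"offset": [0,0,20],"rot": [0,0,0]}
    - {"jaw": 0,"offset": [0,0,9],"rot": [0,0,0]}
    - {"jaw": 0,"offset": [0,0,0],"rot": [0,0,0]}

```text
time_s: 28.85
eef_pos: [0.481, -0.3551, 0.0309]
eef_rot: [0.0, 0.618, 0.786, -0.0]
wrist_force: [-2.6, 2.4, 5.1]
opening: 0.528
grasp_force: 63.0
```

Emit:
apply_moves:
  moves:
    - {"jaw": 0.7,"offset": [0,0,0],"rot": [0,0,0]}
    - {"jaw": 0.7,"offset": [0,0,0],"rot": [0,0,0]}
    - {"jaw": 0.7,"offset": [0,0,0],"rot": [0,0,0]}
    - {"jaw": 0.7,"offset": [0,0,-50],"rot": [0,0,0]}
    - {"jaw": 0.7,"offset": [0,0,-50],"rot": [0,0,0]}

```text
time_s: 29.48
eef_pos: [0.48, -0.3541, 0.1297]
eef_rot: [-0.001, 0.618, 0.786, 0.0]
wrist_force: [-0.1, -0.8, 0.2]
opening: 0.701
grasp_force: 0.0
```

```bash
python3 - <<'E'
from h import *
boxitems("scene"); boxitems("side",.002); plan([(603,-112,150,13.3)],step=54)
E
```

```text
scene box-x hist (points above 45mm): [(-100, 13), (-96, 14), (-92, 21), (-88, 22), (-84, 21), (-80, 14), (-76, 21), (-72, 20), (-68, 17), (-64, 10), (-60, 8), (-56, 6), (-52, 20), (-48, 12), (-40, 9), (-36, 9), (-32, 21), (-28, 16), (-24, 26), (-20, 20), (-16, 39), (-12, 32), (-8, 46), (-4, 65), (0, 33)]
y range [27. 74.] zmax 77.0
side box-x hist (points above 45mm): [(-96, 9), (-92, 4), (-88, 7), (-84, 5), (-80, 5), (-76, 1), (-72, 4), (-68, 4), (-64, 4), (-60, 5), (-56, 5), (-52, 4), (-48, 6), (-40, 4), (-36, 6), (-32, 11), (-28, 7), (-24, 16), (-20, 13), (-16, 24), (-12, 24), (-8, 47), (-4, 53), (0, 21), (4, 3)]
y range [30. 76.] zmax 79.0
at [ 483.5 -357.7  136. ] yaw 13.7 tilt 0.66
-> (603, -112, 150, 13.3) 6 rows: [([35, 29, -2], 0), ([35, 29, -2], 0), ([35, 29, -3], 0), ([35, 29, -2], 0), ([35, 29, -3], 0), ([36, 29, -2], 0)]
```

Emit:
apply_moves:
  moves:
    - {"jaw": 0.9,"offset": [35,29,-4],"rot": [0,0,0]}
    - {"jaw": 0.9,"offset": [35,29,-4],"rot": [0,0,0]}
    - {"jaw": 0.9,"offset": [35,29,-3],"rot": [0,0,0]}
    - {"jaw": 0.9,"offset": [35,29,-3],"rot": [0,0,0]}
    - {"jaw": 0.9,"offset": [35,29,-3],"rot": [0,0,0]}

```text
time_s: 30.2
eef_pos: [0.5803, -0.1488, 0.1458]
eef_rot: [-0.0, 0.618, 0.786, -0.0]
wrist_force: [0.1, -0.6, 0.2]
opening: 0.9
grasp_force: 0.0
```

Emit:
apply_moves:
  moves:
    - {"jaw": 0.9,"offset": [36,29,-3],"rot": [0,0,0]}
    - {"jaw": 0.9,"offset": [0,0,0],"rot": [0,0,0]}
    - {"jaw": 0.9,"offset": [0,0,0],"rot": [0,0,0]}
    - {"jaw": 0.9,"offset": [0,0,0],"rot": [0,0,0]}
    - {"jaw": 0.9,"offset": [0,0,0],"rot": [0,0,0]}

```text
time_s: 30.82
eef_pos: [0.5993, -0.1095, 0.1491]
eef_rot: [-0.0, 0.619, 0.786, -0.0]
wrist_force: [-0.5, -0.1, -0.4]
opening: 0.906
grasp_force: 0.0
```

```bash
cat >> h.py <<'E'
def circ(p,r=None):
    from scipy.optimize import least_squares
    p=p*1000; c=p.mean(0)
    f=lambda v: np.hypot(p[:,0]-v[0],p[:,1]-v[1])-(v[2] if r is None else r)
    s=least_squares(f,[c[0],c[1],20],loss="soft_l1"); return s.x.round(1), np.abs(s.fun).mean().round(2)
E
python3 - <<'E'
from h import *
plan([(603,-113,20,13.3)])
im,d,K,C=cam("wrist"); W=cloud(d,K,C); save("w10",im); blobs(W)
from h import *
F=W.reshape(-1,3); F=F[~np.isnan(F[:,0])]; F=F[(abs(F[:,0]-.603)<.045)&(abs(F[:,1]+.11)<.045)]
a=F[(F[:,2]>.025)&(F[:,2]<.055)]; b=F[(F[:,2]>.068)&(F[:,2]<.085)]
for n,q,r in [("side",a,23),("cap",b,20)]:
    if len(q)>20: print(n,len(q),circ(q[:,:2]),circ(q[:,:2],r),q.min(0),q.max(0))
for c in ["scene","side"]:
    _,d,K,C=cam(c); F=cloud(d,K,C).reshape(-1,3); F=F[~np.isnan(F[:,0])]; F=F[(abs(F[:,0]-.603)<.04)&(abs(F[:,1]+.11)<.04)]; a=F[(F[:,2]>.02)&(F[:,2]<.06)]; print(c,len(a),circ(a[:,:2],23))
E
```

```text
at [ 599.3 -109.5  149.1] yaw 13.6 tilt 0.02
-> (603, -113, 20, 13.3) 3 rows: [([-1, 1, 43], 0), ([-2, 1, 43], 0), ([-1, 1, 43], 0)]
px [39. 70.] n 4288 ztop 0.021 all (array([392.9, -50.1]), array([100.7,  40.5]), -75.6) top (array([392.9, -50.1]), array([100.7,  40.5]), -75.6) circ [393.2 -49.2] 53.1
px [457. 187.] n 4415 ztop 0.058 all (array([692. , -52.3]), array([53.7, 43. ]), -17.1) top (array([692. , -52.7]), array([34.4, 34.3]), -16.4) circ [692.3 -52.4] 17.8
px [197. 203.] n 2106 ztop 0.076 all (array([ 511.3, -105.6]), array([43. , 24.9]), -41.4) top (array([ 511.1, -105.8]), array([43. , 24.3]), -41.4) circ [ 505.4 -112.2] 21.6
px [319. 229.] n 1328 ztop 0.076 all (array([ 601.3, -106. ]), array([42.9, 25.6]), 10.3) top (array([ 601.3, -106.2]), array([42.9, 25.2]), 10.3) circ [ 602.8 -114.2] 21.8
px [  7. 253.] n 586 ztop 0.031 all (array([ 364.3, -180. ]), array([37.8,  3.8]), -66.1) top (array([ 366.2, -183.8]), array([29.2,  3.5]), -67.7) circ [ 365.7 -184. ] 14.6
px [110. 330.] n 1746 ztop 0.026 all (array([ 462.4, -243.8]), array([88.4, 43.9]), 13.6) top (array([ 46
[... 392 characters left out ...]
circ [ 564.1 -275.3] 42.1
px [124. 462.] n 1585 ztop 0.072 all (array([ 493.3, -349.4]), array([55.5, 22.5]), -55.1) top (array([ 486.7, -334.5]), array([27.6,  7.7]), -19.3) circ [ 485.4 -338. ] 13.8
side 484 (array([ 603.2, -116.1,   22.8]), np.float64(0.14)) (array([ 603.3, -116.3,   20. ]), np.float64(0.15)) [ 0.58053093 -0.11246371  0.02502219] [ 0.62373529 -0.09295204  0.05493792]
cap 320 (array([ 603.2, -116.1,   19.9]), np.float64(0.17)) (array([ 603.2, -116.2,   20. ]), np.float64(0.17)) [ 0.58303176 -0.12860916  0.06800382] [ 0.62165875 -0.09565303  0.08093919]
scene 376 (array([ 604.9, -114.5,   20. ]), np.float64(0.83))
side 272 (array([ 603.7, -116. ,   20. ]), np.float64(1.39))
```

View pics/w10.png

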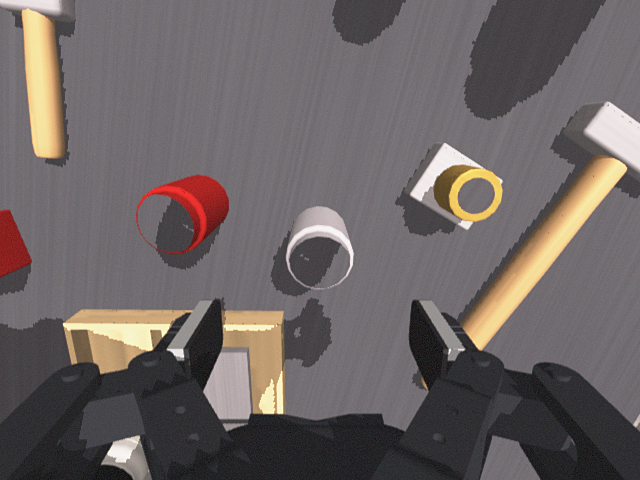

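Wrist view: silver can at (320,245) px → (603,-116) mm; magbase still at (455,188). Grasp the can.

Emit:
apply_moves:
  moves:
    - {"jaw": 0.9,"offset": [-4,1,42],"rot": [0,0,0]}
    - {"jaw": 0.9,"offset": [-3,1,42],"rot": [0,0,0]}
    - {"jaw": 0.9,"offset": [0,0,42],"rot": [0,0,0]}
    - {"jaw": 0.9,"offset": [0,0,0],"rot": [0,0,0]}
    - {"jaw": 0,"offset": [0,0,0],"rot": [0,0,0]}

```text
time_s: 31.6
eef_pos: [0.6043, -0.1152, 0.0248]
eef_rot: [0.001, 0.618, 0.786, 0.0]
wrist_force: [-0.4, 0.2, -0.2]
opening: 0.704
grasp_force: 0.0
```

Emit:
apply_moves:
  moves:
    - {"jaw": 0,"offset": [0,0,0],"rot": [0,0,0]}
    - {"jaw": 0,"offset": [0,0,0],"rot": [0,0,0]}
    - {"jaw": 0,"offset": [0,0,0],"rot": [0,0,0]}
    - {"jaw": 0,"offset": [0,0,-40],"rot": [0,0,0]}
    - {"jaw": 0,"offset": [0,0,-40],"rot": [0,0,0]}

```text
time_s: 32.22
eef_pos: [0.6029, -0.1145, 0.1044]
eef_rot: [-0.0, 0.618, 0.786, -0.0]
wrist_force: [-0.1, -0.0, -2.4]
opening: 0.519
grasp_force: 62.1
```

Emit:
apply_moves:
  moves:
    - {"jaw": 0,"offset": [0,0,-40],"rot": [0,0,0]}
    - {"jaw": 0,"offset": [0,0,0],"rot": [0,0,0]}
    - {"jaw": 0,"offset": [0,0,0],"rot": [0,0,0]}
    - {"jaw": 0,"offset": [0,0,0],"rot": [0,0,0]}
    - {"jaw": 0,"offset": [0,0,0],"rot": [0,0,0]}

```text
time_s: 32.85
eef_pos: [0.6024, -0.1144, 0.1417]
eef_rot: [-0.001, 0.618, 0.786, -0.0]
wrist_force: [0.4, 0.3, -1.9]
opening: 0.524
grasp_force: 62.2
```

```bash
python3 - <<'E'
from h import *
plan([(468.2,-302.3,135,13.3)],step=50)
E
```

```text
at [ 602.4 -114.4  141.7] yaw 13.7 tilt 0.15
-> (468.2, -302.3, 135, 13.3) 5 rows: [([-30, -35, 1], 0), ([-30, -35, 1], 0), ([-30, -35, 2], 0), ([-30, -35, 1], 0), ([-31, -35, 2], 0)]
```

Emit:
apply_moves:
  moves:
    - {"jaw": 0,"offset": [-30,-35,0],"rot": [0,0,0]}
    - {"jaw": 0,"offset": [-30,-35,0],"rot": [0,0,0]}
    - {"jaw": 0,"offset": [-30,-35,0],"rot": [0,0,0]}
    - {"jaw": 0,"offset": [-30,-35,0],"rot": [0,0,0]}
    - {"jaw": 0,"offset": [-30,-35,0],"rot": [0,0,0]}

```text
time_s: 33.48
eef_pos: [0.4675, -0.3027, 0.1427]
eef_rot: [-0.0, 0.618, 0.786, 0.0]
wrist_force: [-0.3, -0.4, -2.6]
opening: 0.522
grasp_force: 62.3
```

Emit:
apply_moves:
  moves:
    - {"jaw": 0,"offset": [0,0,0],"rot": [0,0,0]}
    - {"jaw": 0,"offset": [0,0,0],"rot": [0,0,0]}
    - {"jaw": 0,"offset": [0,0,0],"rot": [0,0,0]}
    - {"jaw": 0,"offset": [0,0,0],"rot": [0,0,0]}
    - {"jaw": 0,"offset": [0,0,0],"rot": [0,0,0]}

```text
time_s: 34.1
eef_pos: [0.4691, -0.3012, 0.1433]
eef_rot: [0.0, 0.618, 0.787, 0.0]
wrist_force: [-0.2, -0.5, -1.8]
opening: 0.52
grasp_force: 62.4
```

```bash
python3 - <<'E'
from h import *
plan([(468,-301,30,13.3)],step=40)
E
```

```text
at [ 469.1 -301.2  143.3] yaw 13.7 tilt 0.0
-> (468, -301, 30, 13.3) 3 rows: [([0, 0, 38], 0), ([0, 0, 38], 0), ([0, -1, 37], 0)]
```

Emit:
apply_moves:
  moves:
    - {"jaw": 0,"offset": [0,0,38],"rot": [0,0,0]}
    - {"jaw": 0,"offset": [0,-1,38],"rot": [0,0,0]}
    - {"jaw": 0,"offset": [0,0,28],"rot": [0,0,0]}
    - {"jaw": 0,"offset": [0,0,10],"rot": [0,0,0]}
    - {"jaw": 0,"offset": [0,0,0],"rot": [0,0,0]}

```text
time_s: 34.72
eef_pos: [0.4681, -0.3021, 0.031]
eef_rot: [-0.0, 0.618, 0.786, -0.0]
wrist_force: [-2.9, 2.9, 7.2]
opening: 0.522
grasp_force: 63.4
```

Emit:
apply_moves:
  moves:
    - {"jaw": 0.7,"offset": [0,0,0],"rot": [0,0,0]}
    - {"jaw": 0.7,"offset": [0,0,0],"rot": [0,0,0]}
    - {"jaw": 0.7,"offset": [0,0,0],"rot": [0,0,0]}
    - {"jaw": 0.7,"offset": [0,0,-55],"rot": [0,0,0]}
    - {"jaw": 0.7,"offset": [0,0,-55],"rot": [0,0,0]}

```text
time_s: 35.35
eef_pos: [0.4672, -0.3016, 0.1397]
eef_rot: [-0.001, 0.618, 0.786, 0.0]
wrist_force: [1.7, -1.5, -0.3]
opening: 0.697
grasp_force: 0.0
```

```bash
python3 - <<'E'
from h import *
boxitems("scene"); boxitems("side",.002); plan([(660,-85,160,73)],step=50)
E
```

```text
scene box-x hist (points above 45mm): [(-104, 1), (-100, 10), (-96, 20), (-92, 22), (-88, 18), (-84, 17), (-80, 17), (-76, 22), (-72, 16), (-68, 12), (-64, 12), (-60, 8), (-56, 13), (-52, 12), (-48, 12), (-44, 3), (-40, 7), (-36, 9), (-32, 17), (-28, 22), (-24, 29), (-20, 22), (-16, 38), (-12, 31), (-8, 39), (-4, 47), (0, 24), (20, 11), (24, 8), (28, 21), (32, 13), (36, 25), (40, 29), (44, 50), (48, 83), (52, 63), (56, 3)]
y range [27. 73.] zmax 85.0
side box-x hist (points above 45mm): [(-104, 1), (-100, 3), (-96, 4), (-92, 3), (-88, 9), (-84, 8), (-80, 2), (-76, 3), (-72, 6), (-68, 1), (-64, 4), (-60, 4), (-56, 5), (-52, 8), (-48, 1), (-44, 2), (-40, 3), (-36, 7), (-32, 5), (-28, 8), (-24, 14), (-20, 15), (-16, 13), (-12, 20), (-8, 20), (-4, 26), (0, 6), (4, 2), (24, 2), (28, 5), (32, 7), (36, 23), (40, 27), (44, 50), (48, 80), (52, 41), (56, 7)]
y range [30. 75.] zmax 87.0
at [ 471.1 -305.3  146.2] yaw 13.7 tilt 0.7
-> (660, -85, 160, 73) 7 rows: [([24, 34, -2], -8), ([19, 37, -2], -9), ([13, 39, -2], -8), ([8, 41, -2], -9), ([1, 41, -2], -8), ([-4, 41, -2], -9), ([-11, 41, -2], -8)]
```

```bash
python3 - <<'E'
from h import *
for c in ["scene","side"]:
    _,d,K,C=cam(c); F=cloud(d,K,C).reshape(-1,3); F=F[~np.isnan(F[:,0])]
    a=F[(abs(F[:,0]-.468)<.034)&(abs(F[:,1]+.302)<.03)&(F[:,2]>.034)&(F[:,2]<.064)]; k=circ(a[:,:2],23); print(c,len(a),k, "box-x",(k[0][:2]-[527.7,-319.2])@[-.228,.974])
    a=F[(abs(F[:,0]-.692)<.05)&(abs(F[:,1]+.052)<.05)&(F[:,2]>.045)&(F[:,2]<.065)]; print("mag",rect(a[:,:2]))
plan([(692,-52,150,-17)],step=50)
E
```

```text
scene 268 (array([ 470.5, -301.2,   20. ]), np.float64(2.77)) box-x 30.57360000000001
mag (array([701.8, -58.8]), array([32.8, 10.4]), 38.1)
side 179 (array([ 468.8, -302.5,   20. ]), np.float64(1.99)) box-x 29.694999999999997
mag (array([692.7, -47.9]), array([35. , 32.9]), 9.5)
at [ 468.4 -302.7  140.6] yaw 13.7 tilt 0.18
-> (692, -52, 150, -17) 7 rows: [([27, 40, -1], 4), ([30, 37, -1], 4), ([33, 35, -1], 5), ([35, 32, -2], 4), ([38, 30, -1], 5), ([40, 27, -2], 4), ([42, 23, -1], 5)]
```

Emit:
apply_moves:
  moves:
    - {"jaw": 0.75,"offset": [27,40,-2],"rot": [0,0,4]}
    - {"jaw": 0.75,"offset": [30,37,-2],"rot": [0,0,4]}
    - {"jaw": 0.75,"offset": [33,35,-2],"rot": [0,0,5]}
    - {"jaw": 0.75,"offset": [35,32,-2],"rot": [0,0,4]}
    - {"jaw": 0.75,"offset": [38,30,-1],"rot": [0,0,5]}

```text
time_s: 36.17
eef_pos: [0.6266, -0.1211, 0.1458]
eef_rot: [-0.002, 0.758, 0.653, -0.001]
wrist_force: [0.4, -0.8, 0.5]
opening: 0.747
grasp_force: 0.0
```

Emit:
apply_moves:
  moves:
    - {"jaw": 0.75,"offset": [40,27,0],"rot": [0,0,4]}
    - {"jaw": 0.75,"offset": [42,23,0],"rot": [0,0,5]}
    - {"jaw": 0.75,"offset": [0,0,0],"rot": [0,0,0]}
    - {"jaw": 0.75,"offset": [0,0,0],"rot": [0,0,0]}
    - {"jaw": 0.75,"offset": [0,0,0],"rot": [0,0,0]}

```text
time_s: 36.8
eef_pos: [0.6899, -0.052, 0.1473]
eef_rot: [-0.001, 0.806, 0.592, -0.001]
wrist_force: [0.3, 0.1, -0.4]
opening: 0.754
grasp_force: 0.0
```

```bash
python3 - <<'E'
from h import *
im,d,K,C=cam("wrist"); W=cloud(d,K,C); 
F=W.reshape(-1,3); F=F[~np.isnan(F[:,0])]; F=F[(abs(F[:,0]-.692)<.06)&(abs(F[:,1]+.052)<.06)]
a=F[(F[:,2]>.012)&(F[:,2]<.07)]; b=F[(F[:,2]>.045)&(F[:,2]<.07)]; print("foot",rect(a[:,:2]),"post",rect(b[:,:2]))
print("near",[ (x,) for x in [len(F)]])
p=rect(b[:,:2])[0]
plan([(p[0],p[1],27,rect(a[:,:2])[2])],step=45)
E
```

```text
foot (array([693.2, -52.6]), array([55. , 45.8]), -16.8) post (array([693.3, -52. ]), array([35.2, 35. ]), 23.3)
near [(79318,)]
at [690.1 -52.1 147.7] yaw -17.4 tilt 0.07
-> (np.float64(693.3), np.float64(-52.0), 27, -16.8) 3 rows: [([0, 1, 40], 0), ([1, 1, 40], 0), ([0, 1, 41], -1)]
```

Emit:
apply_moves:
  moves:
    - {"jaw": 0.75,"offset": [0,1,40],"rot": [0,0,0]}
    - {"jaw": 0.75,"offset": [1,1,40],"rot": [0,0,0]}
    - {"jaw": 0.75,"offset": [0,1,40],"rot": [0,0,0]}
    - {"jaw": 0.75,"offset": [0,0,0],"rot": [0,0,0]}
    - {"jaw": 0,"offset": [0,0,0],"rot": [0,0,0]}

```text
time_s: 37.48
eef_pos: [0.695, -0.0517, 0.03]
eef_rot: [0.001, 0.806, 0.592, 0.001]
wrist_force: [0.2, 0.7, 1.2]
opening: 0.555
grasp_force: 0.0
```

Emit:
apply_moves:
  moves:
    - {"jaw": 0,"offset": [0,0,0],"rot": [0,0,0]}
    - {"jaw": 0,"offset": [0,0,0],"rot": [0,0,0]}
    - {"jaw": 0,"offset": [0,0,0],"rot": [0,0,0]}
    - {"jaw": 0,"offset": [0,0,-40],"rot": [0,0,0]}
    - {"jaw": 0,"offset": [0,0,-40],"rot": [0,0,0]}

```text
time_s: 38.1
eef_pos: [0.6934, -0.0507, 0.1088]
eef_rot: [-0.001, 0.806, 0.592, -0.0]
wrist_force: [0.8, -0.5, -3.0]
opening: 0.396
grasp_force: 61.1
```

Emit:
apply_moves:
  moves:
    - {"jaw": 0,"offset": [0,0,-40],"rot": [0,0,0]}
    - {"jaw": 0,"offset": [0,0,0],"rot": [0,0,0]}
    - {"jaw": 0,"offset": [0,0,0],"rot": [0,0,0]}
    - {"jaw": 0,"offset": [0,0,0],"rot": [0,0,0]}
    - {"jaw": 0,"offset": [0,0,0],"rot": [0,0,0]}

```text
time_s: 38.72
eef_pos: [0.6931, -0.0507, 0.1462]
eef_rot: [-0.001, 0.806, 0.592, -0.001]
wrist_force: [-1.6, -0.4, -4.7]
opening: 0.399
grasp_force: 61.3
```

```bash
python3 - <<'E'
from h import *
plan([(457,-254.5,140,13.3)],step=50)
E
```

```text
at [693.1 -50.7 146.2] yaw -17.3 tilt 0.18
-> (457, -254.5, 140, 13.3) 7 rows: [([-38, -24, 1], -4), ([-36, -26, 1], -4), ([-34, -28, 1], -5), ([-32, -31, 1], -4), ([-29, -34, 1], -5), ([-26, -36, 1], -4), ([-24, -38, 0], -5)]
```

Emit:
apply_moves:
  moves:
    - {"jaw": 0,"offset": [-38,-24,0],"rot": [0,0,-4]}
    - {"jaw": 0,"offset": [-36,-26,0],"rot": [0,0,-4]}
    - {"jaw": 0,"offset": [-34,-28,0],"rot": [0,0,-5]}
    - {"jaw": 0,"offset": [-32,-31,0],"rot": [0,0,-4]}
    - {"jaw": 0,"offset": [-29,-34,0],"rot": [0,0,-5]}

```text
time_s: 39.35
eef_pos: [0.5243, -0.1972, 0.1478]
eef_rot: [-0.0, 0.677, 0.736, -0.0]
wrist_force: [-0.0, -0.6, -4.0]
opening: 0.397
grasp_force: 61.6
```

Emit:
apply_moves:
  moves:
    - {"jaw": 0,"offset": [-26,-36,0],"rot": [0,0,-4]}
    - {"jaw": 0,"offset": [-24,-38,0],"rot": [0,0,-4]}
    - {"jaw": 0,"offset": [0,0,40],"rot": [0,0,0]}
    - {"jaw": 0,"offset": [0,0,0],"rot": [0,0,0]}
    - {"jaw": 0,"offset": [0,0,0],"rot": [0,0,0]}

```text
time_s: 39.98
eef_pos: [0.4583, -0.2546, 0.1088]
eef_rot: [-0.0, 0.625, 0.781, 0.0]
wrist_force: [0.1, -0.9, -4.2]
opening: 0.403
grasp_force: 63.2
```

Emit:
apply_moves:
  moves:
    - {"jaw": 0,"offset": [0,0,0],"rot": [0,0,0]}
    - {"jaw": 0,"offset": [0,0,0],"rot": [0,0,0]}
    - {"jaw": 0,"offset": [0,0,0],"rot": [0,0,0]}
    - {"jaw": 0,"offset": [0,0,0],"rot": [0,0,0]}
    - {"jaw": 0,"offset": [0,0,0],"rot": [0,0,0]}

```text
time_s: 40.6
eef_pos: [0.4579, -0.2547, 0.1083]
eef_rot: [0.0, 0.625, 0.781, -0.0]
wrist_force: [-0.5, 0.6, -4.0]
opening: 0.403
grasp_force: 63.2
```

```bash
python3 - <<'E'
from h import *
plan([(456.7,-253.1,33,13)],step=30)
im,d,K,C=cam("scene"); W=cloud(d,K,C); F=W.reshape(-1,3); F=F[~np.isnan(F[:,0])]
F=F[(F[:,2]>.075)&(F[:,2]<.105)&(abs(F[:,0]-.457)<.05)&(abs(F[:,1]+.253)<.05)]
B=(F[:,:2]*1000-[527.7,-319.2])@np.array([[-.228,-.974],[.974,-.228]]); print("mag foot in box",np.percentile(B,[1,99],0),F[:,2].min(),F[:,2].max())
save("c11",im[110:260,170:370].repeat(3,0).repeat(3,1))
E
```

```text
at [ 457.9 -254.7  108.3] yaw 12.7 tilt 0.0
-> (456.7, -253.1, 33, 13) 3 rows: [([1, 0, 25], 0), ([0, 0, 25], 0), ([1, -1, 25], 0)]
mag foot in box [[ 29.76120516  22.21131666]
 [103.25245156  77.13307868]] 0.07516763467037413 0.10494972478011821
```

View pics/c11.png

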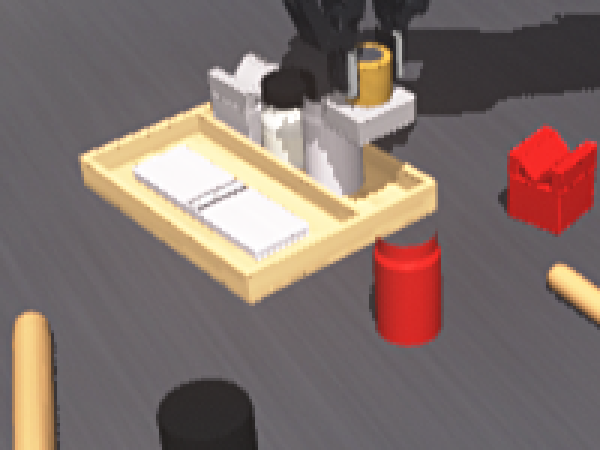

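Scene crop: magbase held level over the free end of the narrow bay at (370,110). Lower it.

Emit:
apply_moves:
  moves:
    - {"jaw": 0,"offset": [1,-1,25],"rot": [0,0,0]}
    - {"jaw": 0,"offset": [0,0,20],"rot": [0,0,0]}
    - {"jaw": 0,"offset": [0,0,15],"rot": [0,0,0]}
    - {"jaw": 0,"offset": [0,0,8],"rot": [0,0,0]}
    - {"jaw": 0,"offset": [0,0,0],"rot": [0,0,0]}

```text
time_s: 41.28
eef_pos: [0.4565, -0.2538, 0.0399]
eef_rot: [-0.0, 0.625, 0.781, 0.0]
wrist_force: [0.8, -0.2, -3.4]
opening: 0.396
grasp_force: 63.3
```

Emit:
apply_moves:
  moves:
    - {"jaw": 0,"offset": [0,0,4],"rot": [0,0,0]}
    - {"jaw": 0,"offset": [0,0,3],"rot": [0,0,0]}
    - {"jaw": 0,"offset": [0,0,1],"rot": [0,0,0]}
    - {"jaw": 0,"offset": [0,0,0],"rot": [0,0,0]}
    - {"jaw": 0,"offset": [0,0,0],"rot": [0,0,0]}

```text
time_s: 41.9
eef_pos: [0.4576, -0.2554, 0.0357]
eef_rot: [0.001, 0.625, 0.781, -0.001]
wrist_force: [-8.2, 2.4, 22.5]
opening: 0.403
grasp_force: 66.4
```

Emit:
apply_moves:
  moves:
    - {"jaw": 0,"offset": [0,0,-3],"rot": [0,0,0]}
    - {"jaw": 0.55,"offset": [0,0,0],"rot": [0,0,0]}
    - {"jaw": 0.55,"offset": [0,0,0],"rot": [0,0,0]}
    - {"jaw": 0.55,"offset": [0,0,-30],"rot": [0,0,0]}
    - {"jaw": 0.55,"offset": [0,0,-50],"rot": [0,0,0]}

```text
time_s: 42.52
eef_pos: [0.4554, -0.2529, 0.1142]
eef_rot: [-0.002, 0.625, 0.781, 0.0]
wrist_force: [0.6, -1.4, -0.0]
opening: 0.549
grasp_force: 0.0
```

Emit:
apply_moves:
  moves:
    - {"jaw": 0.8,"offset": [50,0,-50],"rot": [0,0,0]}
    - {"jaw": 0.8,"offset": [50,0,-40],"rot": [0,0,0]}
    - {"jaw": 0.8,"offset": [50,0,0],"rot": [0,0,0]}
    - {"jaw": 0.8,"offset": [50,0,0],"rot": [0,0,0]}
    - {"jaw": 0.8,"offset": [0,0,0],"rot": [0,0,0]}

```text
time_s: 43.15
eef_pos: [0.4136, -0.0631, 0.1984]
eef_rot: [-0.0, 0.623, 0.782, 0.0]
wrist_force: [0.6, -0.1, -0.4]
opening: 0.802
grasp_force: 0.0
```

```bash
python3 - <<'E'
from h import *
plan([(440,120,240,-45)])
im,d,K,C=cam("scene"); W=cloud(d,K,C); 
boxitems("side",.002)
im2,d2,K2,C2=cam("side")
for n,WW,zc in [("scene",W,-.001),("side",cloud(d2,K2,C2),.002)]:
    F=WW.reshape(-1,3); F=F[~np.isnan(F[:,0])]; F=F[(abs(F[:,0]-.457)<.035)&(abs(F[:,1]+.253)<.035)]; z=F[:,2]-zc
    t=F[(z>.05)]; print(n,"post top z",np.percentile(z[z>.055],[10,50,90]).round(4) if (z>.055).any() else None,rect(t[:,:2]))
    f=F[(z>.0255)&(z<.034)]; print("foot top z",np.median(f[:,2]-zc).round(4),len(f))
    if len(f)>20:
        A=np.c_[f[:,:2],np.ones(len(f))]; s=np.linalg.lstsq(A,f[:,2],rcond=None)[0]; print("slope",s[:2].round(3))
a=im[110:230,210:350].repeat(4,0).repeat(4,1); save("c12",a)
E
```

```text
at [413.6 -63.1 198.4] yaw 12.9 tilt 0.03
-> (440, 120, 240, -45) 7 rows: [([25, 10, -6], 8), ([26, 6, -6], 8), ([26, 2, -6], 8), ([26, -1, -6], 8), ([26, -5, -6], 9), ([25, -9, -6], 8), ([23, -13, -6], 9)]
side box-x hist (points above 45mm): [(-104, 1), (-100, 6), (-96, 3), (-92, 5), (-88, 5), (-84, 7), (-80, 3), (-76, 5), (-72, 3), (-68, 2), (-64, 2), (-60, 3), (-56, 5), (-52, 12), (-48, 1), (-44, 1), (-40, 6), (-36, 7), (-32, 9), (-28, 2), (-24, 15), (-20, 14), (-16, 16), (-12, 23), (-8, 23), (-4, 23), (0, 3), (28, 4), (32, 10), (36, 12), (40, 29), (44, 53), (48, 58), (52, 26), (56, 3), (64, 6), (68, 4), (72, 11), (76, 7), (80, 21), (84, 16), (88, 27), (92, 27), (96, 13), (100, 1)]
y range [30. 74.] zmax 87.0
scene post top z [0.0575 0.062  0.0783] (array([ 464.1, -264.8]), array([60.5, 37.9]), -72.3)
foot top z 0.0274 168
slope [ 0.012 -0.02 ]
side post top z [0.0576 0.0631 0.0808] (array([ 461.3, -264.1]), array([59.6, 36.2]), -73.8)
foot top z 0.0274 147
slope [ 0.003 -0.007]
```

View pics/c12.png

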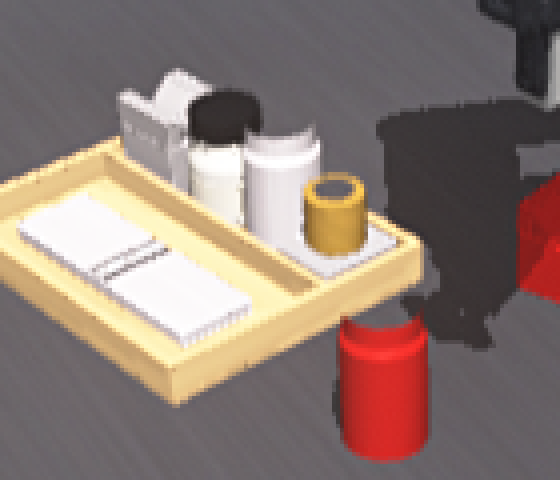

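Scene crop: coupon is flat, and V-block, jar, can and magbase stand in a row in the narrow bay. Foot top is at 27 mm, so the magbase is on the floor. Back to the clamp bar.

```bash
python3 - <<'E'
from h import *
plan([(567,364,268,75.7)],step=52)
u=np.array([.247,.969]); v=np.array([-.969,.247]); o=np.array([.552,.370])
for c,zc in [("scene",-.001),("side",.002)]:
    im,d,K,C=cam(c); F=cloud(d,K,C).reshape(-1,3); F=F[~np.isnan(F[:,0])]
    J=np.c_[(F[:,:2]-o)@np.c_[u,v],F[:,2]-zc]*1000
    S=J[(abs(J[:,0])<25)&(J[:,1]>-90)&(J[:,1]<60)&(J[:,2]>80)&(J[:,2]<240)]
    print(c,len(S),"jig x",np.percentile(S[:,0],[2,50,98]).round(),"top z",S[:,2].max().round())
    f=np.polyfit(S[:,2],S[:,1],1); print("bar angle",np.arctan2(1,f[0]).round(3),"y at z=46",np.polyval(f,46).round(1),"y at 188",np.polyval(f,188).round(1))
E
```

```text
at [414.8 -66.3 198.7] yaw 12.7 tilt 0.05
-> (567, 364, 268, 75.7) 9 rows: [([43, 27, -8], -7), ([39, 32, -8], -7), ([35, 37, -8], -7), ([30, 41, -8], -7), ([25, 44, -7], -7), ([20, 47, -8], -7), ([14, 49, -7], -7), ([8, 50, -8], -7), ([3, 50, -7], -7)]
scene 1971 jig x [-9.  5. 11.] top z 208.0
bar angle 1.222 y at z=46 -64.2 y at 188 -12.6
side 941 jig x [-9.  8. 10.] top z 208.0
bar angle 1.233 y at z=46 -55.9 y at 188 -6.0
```

Emit:
apply_moves:
  moves:
    - {"jaw": 0.8,"offset": [43,27,-10],"rot": [0,0,-7]}
    - {"jaw": 0.8,"offset": [39,32,-10],"rot": [0,0,-7]}
    - {"jaw": 0.8,"offset": [35,37,-10],"rot": [0,0,-7]}
    - {"jaw": 0.8,"offset": [30,41,-10],"rot": [0,0,-7]}
    - {"jaw": 0.8,"offset": [25,44,-10],"rot": [0,0,-7]}

```text
time_s: 44.02
eef_pos: [0.5015, 0.1735, 0.2485]
eef_rot: [0.0, 0.36, 0.933, -0.0]
wrist_force: [-0.2, -0.8, 0.6]
opening: 0.801
grasp_force: 0.0
```

Emit:
apply_moves:
  moves:
    - {"jaw": 0.8,"offset": [20,47,-10],"rot": [0,0,-7]}
    - {"jaw": 0.8,"offset": [14,49,-9],"rot": [0,0,-7]}
    - {"jaw": 0.8,"offset": [8,50,0],"rot": [0,0,-7]}
    - {"jaw": 0.8,"offset": [3,50,0],"rot": [0,0,-7]}
    - {"jaw": 0.8,"offset": [0,0,0],"rot": [0,0,0]}

```text
time_s: 44.65
eef_pos: [0.5671, 0.3665, 0.2654]
eef_rot: [-0.001, 0.124, 0.992, -0.0]
wrist_force: [-0.7, -1.5, -0.1]
opening: 0.796
grasp_force: 0.0
```

Emit:
apply_moves:
  moves:
    - {"jaw": 0.8,"offset": [0,0,0],"rot": [0,0,0]}
    - {"jaw": 0.8,"offset": [0,0,0],"rot": [0,0,0]}
    - {"jaw": 0.8,"offset": [0,0,0],"rot": [0,0,0]}
    - {"jaw": 0.8,"offset": [0,0,0],"rot": [0,0,0]}
    - {"jaw": 0.8,"offset": [0,0,0],"rot": [0,0,0]}

```text
time_s: 45.28
eef_pos: [0.5662, 0.3644, 0.2678]
eef_rot: [0.0, 0.125, 0.992, 0.0]
wrist_force: [0.4, 0.1, 0.6]
opening: 0.798
grasp_force: 0.0
```

```bash
python3 - <<'E'
from h import *
plan([(567,364,168,75.7)],step=40)
E
```

```text
at [566.2 364.4 267.8] yaw 75.6 tilt 0.02
-> (567, 364, 168, 75.7) 3 rows: [([0, 0, 33], 0), ([0, 0, 33], 0), ([-1, 0, 34], 0)]
```

Emit:
apply_moves:
  moves:
    - {"jaw": 0.8,"offset": [0,0,33],"rot": [0,0,0]}
    - {"jaw": 0.8,"offset": [0,0,33],"rot": [0,0,0]}
    - {"jaw": 0.8,"offset": [0,0,33],"rot": [0,0,0]}
    - {"jaw": 0.8,"offset": [0,0,0],"rot": [0,0,0]}
    - {"jaw": 0,"offset": [0,0,0],"rot": [0,0,0]}

```text
time_s: 45.9
eef_pos: [0.5669, 0.365, 0.1701]
eef_rot: [0.001, 0.125, 0.992, 0.0]
wrist_force: [-0.5, -0.6, 1.8]
opening: 0.608
grasp_force: 0.0
```

Emit:
apply_moves:
  moves:
    - {"jaw": 0,"offset": [0,0,0],"rot": [0,0,0]}
    - {"jaw": 0,"offset": [0,0,0],"rot": [0,0,0]}
    - {"jaw": 0,"offset": [0,0,0],"rot": [0,0,0]}
    - {"jaw": 0,"offset": [0,0,0],"rot": [0,0,0]}
    - {"jaw": 0,"offset": [0,0,0],"rot": [0,0,0]}

```text
time_s: 46.52
eef_pos: [0.5668, 0.3644, 0.1708]
eef_rot: [0.001, 0.125, 0.992, 0.0]
wrist_force: [-2.9, -3.4, 6.7]
opening: 0.245
grasp_force: 59.4
```

Emit:
apply_moves:
  moves:
    - {"jaw": 0,"offset": [16,0,7],"rot": [0,0,0]}
    - {"jaw": 0,"offset": [15,0,9],"rot": [0,0,0]}
    - {"jaw": 0,"offset": [15,0,11],"rot": [0,0,0]}
    - {"jaw": 0,"offset": [14,0,13],"rot": [0,0,0]}
    - {"jaw": 0,"offset": [12,0,14],"rot": [0,0,0]}

```text
time_s: 47.15
eef_pos: [0.4969, 0.3817, 0.1168]
eef_rot: [0.001, 0.124, 0.992, -0.001]
wrist_force: [-1.8, -8.1, 6.9]
opening: 0.247
grasp_force: 58.3
```

Emit:
apply_moves:
  moves:
    - {"jaw": 0,"offset": [10,0,16],"rot": [0,0,0]}
    - {"jaw": 0,"offset": [8,0,17],"rot": [0,0,0]}
    - {"jaw": 0,"offset": [5,0,18],"rot": [0,0,0]}
    - {"jaw": 0,"offset": [4,0,18],"rot": [0,0,0]}
    - {"jaw": 0,"offset": [1,0,17],"rot": [0,0,0]}

```text
time_s: 47.78
eef_pos: [0.4692, 0.3889, 0.0308]
eef_rot: [0.0, 0.124, 0.992, -0.001]
wrist_force: [-27.5, -27.2, 85.1]
opening: 0.247
grasp_force: 71.9
```

```bash
cat > bar.py <<'E'
from h import *
plan([])
u=np.array([.247,.969]); v=np.array([-.969,.247]); o=np.array([.552,.370])
for c,zc in [("scene",-.001),("side",.002)]:
    im,d,K,C=cam(c); F=cloud(d,K,C).reshape(-1,3); F=F[~np.isnan(F[:,0])]
    J=np.c_[(F[:,:2]-o)@np.c_[u,v],F[:,2]-zc]*1000
    S=J[(abs(J[:,0])<7)&(J[:,1]>-55)&(J[:,1]<60)&(J[:,2]>45)&(J[:,2]<75)]
    if len(S)>20: f=np.polyfit(S[:,1],S[:,2],1); print(c,len(S),"angle",np.arctan(f[0]).round(3),"z mid",np.median(S[:,2]).round(1), "z by y",[(y,np.median(S[abs(S[:,1]-y)<8,2]).round(1)) for y in (-40,-20,0,20,40,55)])
E
python3 bar.py
```

```text
at [469.2 388.9  30.8] yaw 75.8 tilt 0.12
scene 764 angle -0.003 z mid 51.8 z by y [(-40, np.float64(51.9)), (-20, np.float64(51.8)), (0, np.float64(51.9)), (20, np.float64(51.8)), (40, np.float64(51.6)), (55, np.float64(51.7))]
side 480 angle -0.006 z mid 51.8 z by y [(-40, np.float64(52.1)), (-20, np.float64(51.7)), (0, np.float64(51.8)), (20, np.float64(51.6)), (40, np.float64(51.9)), (55, np.float64(51.8))]
```

Emit:
apply_moves:
  moves:
    - {"jaw": 0,"offset": [0,0,-3],"rot": [0,0,0]}
    - {"jaw": 0.8,"offset": [0,0,0],"rot": [0,0,0]}
    - {"jaw": 0.8,"offset": [0,0,0],"rot": [0,0,0]}
    - {"jaw": 0.8,"offset": [0,0,0],"rot": [0,0,0]}
    - {"jaw": 0.8,"offset": [0,0,-40],"rot": [0,0,0]}

```text
time_s: 48.5
eef_pos: [0.4667, 0.3881, 0.0685]
eef_rot: [-0.003, 0.125, 0.992, -0.002]
wrist_force: [0.0, 0.9, 0.3]
opening: 0.801
grasp_force: 0.0
```

Emit:
apply_moves:
  moves:
    - {"jaw": 0.8,"offset": [0,0,-50],"rot": [0,0,0]}
    - {"jaw": 0.8,"offset": [0,0,-50],"rot": [0,0,0]}
    - {"jaw": 0.8,"offset": [0,0,-50],"rot": [0,0,0]}
    - {"jaw": 0.8,"offset": [0,0,0],"rot": [0,0,0]}
    - {"jaw": 0.8,"offset": [0,0,0],"rot": [0,0,0]}

```text
time_s: 49.12
eef_pos: [0.4689, 0.3894, 0.221]
eef_rot: [-0.0, 0.125, 0.992, -0.0]
wrist_force: [0.5, -0.4, -0.3]
opening: 0.799
grasp_force: 0.0
```

```bash
python3 bar.py; python3 - <<'E'
from h import *
boxitems("side",.002)
im,d,K,C=cam("scene"); W=cloud(d,K,C); r=ctrl.outline_of("scene","coupon")[0]; w=W[r["region"]]; w=w[w[:,1]<-.2]
print("coupon",r["score"],np.nanmedian(w,0) if len(w) else None)
E
```

```text
at [468.9 389.4 221. ] yaw 75.7 tilt 0.03
scene 772 angle 0.003 z mid 52.4 z by y [(-40, np.float64(52.2)), (-20, np.float64(52.4)), (0, np.float64(52.5)), (20, np.float64(52.5)), (40, np.float64(52.4)), (55, np.float64(52.4))]
side 517 angle 0.002 z mid 52.2 z by y [(-40, np.float64(51.9)), (-20, np.float64(52.3)), (0, np.float64(52.0)), (20, np.float64(52.2)), (40, np.float64(52.3)), (55, np.float64(52.5))]
side box-x hist (points above 45mm): []
coupon 0.55 [ 0.56582813 -0.30454719  0.01337583]
```

```bash
python3 - <<'E'
from h import *
boxitems("scene",-.001)
im,d,K,C=cam("side"); W=cloud(d,K,C); F=W.reshape(-1,3); print("side pts in box area",((abs(F[:,0]-.5)<.1)&(abs(F[:,1]+.32)<.1)&(F[:,2]<.1)).sum())
for n in ["vblock","fluxjar","spraycan","magbase"]:
    print(n,[(round(r["score"],2),np.round(r["position"]).tolist(),np.nanmedian(cloud(*cam("scene")[1:])[r["region"]],0).round(3).tolist()) for r in ctrl.outline_of("scene",n)[:3]])
E
```

```text
scene box-x hist (points above 45mm): [(-100, 9), (-96, 21), (-92, 20), (-88, 21), (-84, 19), (-80, 21), (-76, 16), (-72, 20), (-68, 15), (-64, 9), (-60, 13), (-56, 8), (-52, 17), (-48, 13), (-44, 1), (-40, 9), (-36, 10), (-32, 16), (-28, 26), (-24, 22), (-20, 29), (-16, 33), (-12, 37), (-8, 42), (-4, 47), (0, 20), (16, 2), (20, 10), (24, 10), (28, 20), (32, 16), (36, 28), (40, 28), (44, 48), (48, 79), (52, 55), (56, 1), (60, 2), (64, 7), (68, 12), (72, 21), (76, 19), (80, 25), (84, 19), (88, 39), (92, 36), (96, 10)]
y range [28. 73.] zmax 85.0
side pts in box area 872
vblock [(0.73, [251.0, 138.0], [0.51, -0.396, 0.046]), (0.59, [351.0, 169.0], [0.354, -0.172, 0.036])]
fluxjar [(0.66, [262.0, 148.0], [0.492, -0.336, 0.052]), (0.57, [293.0, 167.0], [0.467, -0.243, 0.035]), (0.2, [454.0, 385.0], [0.538, 0.376, 0.051])]
spraycan [(0.87, [282.0, 155.0], [0.482, -0.283, 0.057]), (0.82, [307.0, 208.0], [0.516, -0.094, 0.04]), (0.7, [309.0, 287.0], [0.618, 0.108, 0.04])]
magbase [(0.62, [254.0, 174.0], [0.543, -0.286, 0.011]), (0.57, [294.0, 168.0], [0.466, -0.243, 0.037])]
```

All four items stand in the narrow bay, the coupon is in the wide bay and the bar is down. Handing in.

```bash
python3 -c "
from bench import ctrl
print(ctrl.hand_in())"
```

```text
the job is handed in; nothing more can be done
None
```

The job is handed in, but no verdict came back: by my last camera checks the coupon lies flat in the wide bay, the V-block, jar, small spray can and earth base stand in the narrow bay (no riser was present), and the clamp bar is fully down.

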